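Free the sample bucket from a dead centrifuge

TASK

The bench centrifuge has lost power with the samples locked inside. Push the yellow-handled release pin down the orange-ringed hole in its deck until the hidden latch lets go and the lid springs up, then put the pin back upright in its socket on the bucket stand. With the lid wide open, lift out the red-capped bucket, keep it upright and lower it gently into either bay of the stand so that it hangs with both trunnions fully down in their slots; leave the grey-capped bucket in the rotor, and don't disturb the bottle, the beaker or the vial.

Things in the scene. Friction and masses are not known exactly. Their poses are not given: they have to be found in the camera images.
- centrifuge: white bench centrifuge, 342 x 262 mm, fixed to the bench; origin on the bench under the centre of its round bowl, x towards its back (hinge side), y to its left. The flat deck is 140 mm up and runs from x = -205 (front) to +137 mm; the control panel with the release hole is the part in front of the lid. The bowl is a round opening 190 mm wide in the deck.
- release_hole (a point): centre of the release hole, at deck level (origin of centrifuge + [-170, -50, 140] mm): 10 mm wide with a small chamfer, vertical, marked by an orange ring, 50 mm in front of the lid. 46 mm below the deck the hidden spring latch waits under it; it gives way downwards with about 2 N rising to about 5 N and lets the lid go when the pin tip is about 54 to 58 mm below the deck (the collar then still stands a few mm above the deck).
- centrifuge_lid (a joint): angle of the grey lid with the round window: 0 shut and latched, up to 1.85 rad when wide open, leaning back. Hinged along the back edge; when the latch lets go a spring lifts it by itself in about 2 s and holds it up.
- lid_edge (a point): middle of the lid's front edge; lid 236 mm deep, 228 mm wide, 16 mm thick. Shut, it covers the bowl.
- release_pin: release pin, upright: steel shaft 6 mm thick and 62 mm long with a round tip, pointing down (own -z) from a steel collar 22 mm wide and 5 mm thick; above it a yellow square handle 16 x 16 mm with black bands, 5 to 50 mm above the origin, its flats along own x and y. Origin on the axis at the collar's underside. About 40 g.
- pin_tip (a point): tip of the release pin's shaft, 62 mm below its origin
- bucket_stand: white and aluminium bucket stand, fixed; base plate 172 mm along own x and 152 mm along y (y = -102 to +50 mm), 10 mm thick. Two upright aluminium cheek plates 6 mm thick run along x at y = -30.5 and +30.5 mm, 86 mm high, with two pairs of open-topped slots (the bays) at x = -40 and +40 mm. Origin on the bench midway between the bays. z up.
- stand_bay_near (a point): stand's bay at its x = -40 mm: the place of a hanging bucket's origin, 78 mm above the bench, when both trunnions rest on the slot floors. Slots 11 mm wide with rounded mouths, floor 12 mm below the cheek top; the bucket's y axis lies along the stand's y, either way round.
- stand_bay_far (a point): stand's bay at its x = +40 mm, otherwise the same
- pin_socket (a point): centre of the pin socket's mouth in the stand's white post (30 x 30 mm, 74 mm high, at x = 0, y = -78 mm in the stand's frame): hole 10 mm wide with a small chamfer, 65 mm deep; the stowed pin's collar rests on the post, so its origin is here
- rotor: two-place aluminium swing-out rotor in the bowl, seen through the lid's window; free to turn with light friction. Origin on its upright axis at bench level; two cheek plates along own x carry the buckets in open-topped slots like the stand's.
- rotor_bay_red (a point): rotor slot centre where the red-capped bucket hangs at the start, 78 mm above the bench, 50 mm from the rotor axis
- rotor_bay_grey (a point): rotor slot centre where the grey-capped bucket hangs and must stay, 50 mm from the rotor axis on the other side
- red_bucket: aluminium bucket 46 mm wide with a red cap (48 mm wide), about 220 g, closed, samples inside. Origin midway on its trunnion axis; trunnion pins 8 mm thick run along own y to +-38 mm and rest in the slots. Bottom 40 mm below the origin, cap top 23.5 mm above it; on the cap an upright red grip bar, 14 mm thick along x, 34 mm long along y, from 23.5 to 54.5 mm above the origin: take it across its 14 mm from above.
- grey_bucket: the same bucket with a grey cap (counterweight), hanging in the rotor opposite the red one
- brown_bottle: brown reagent bottle with white cap, 52 mm wide, 105 mm high; origin under its centre
- beaker: clear plastic beaker, 57 mm wide, 71 mm high; origin under its centre
- vial: small glass vial with green cap, 23 mm wide, 52 mm high; origin under its centre
Not all that is in view belongs to the job. What is shaped like the release_pin but blue is not meant.

How it is judged (in metres and radians):
On the way, in this order (a step that is already met when the one before it is completed fails the run):
1. with the pin in the release hole the latch lets go and the lid rises (horizontal distance between pin_tip and release_hole below 0.012 m and z of pin_tip in the frame of release_hole below -0.045 m and value of joint centrifuge_lid above 0.04 rad).
2. the pin is back upright in its socket, before the bucket is lifted (distance between release_pin and pin_socket below 0.006 m and angle between release_pin's own z axis and vertical below 0.12 rad and height (world z) of red_bucket below 0.1 m), for 0.2 s.
3. with the lid up, the red-capped bucket is lifted clear of the bowl (value of joint centrifuge_lid above 1.2 rad and height (world z) of red_bucket above 0.17 m), for 0.1 s.
At the end, for the whole second after the job is handed in: Red bucket hanging at rest in a stand bay: origin within 6.5 mm of the bay point and under 2 mm above it, axis within 4 deg of the stand's y, upright within 14 deg. Pin home in its socket (6 mm, 7 deg). Grey bucket within 7.5 mm of its rotor slot. Lid above 1.2 rad (((distance between red_bucket and stand_bay_near below 0.0065 m and z of red_bucket in the frame of stand_bay_near below 0.002 m and angle between the y axis of red_bucket and the y axis of bucket_stand, either way round below 0.07 rad and angle between red_bucket's own z axis and vertical below 0.25 rad) or (distance between red_bucket and stand_bay_far below 0.0065 m and z of red_bucket in the frame of stand_bay_far below 0.002 m and angle between the y axis of red_bucket and the y axis of bucket_stand, either way round below 0.07 rad and angle between red_bucket's own z axis and vertical below 0.25 rad)) and linear speed of red_bucket below 0.03 m/s and distance between release_pin and pin_socket below 0.006 m and angle between release_pin's own z axis and vertical below 0.12 rad and distance between grey_bucket and rotor_bay_grey below 0.0075 m and value of joint centrifuge_lid above 1.2 rad); the robot touches nothing.
It fails at once if the red-capped bucket is tipped more than 40 degrees (angle between red_bucket's own z axis and vertical above 0.7 rad).
It fails at once if the red-capped bucket hits the stand with more than 60 N (contact force between red_bucket and bucket_stand above 60 N).
It fails at once if the red-capped bucket is dropped (falls faster than 0.4 m/s while not held, a drop of about 8 mm) (linear speed of red_bucket above 0.4 m/s and contact force between the fingers and red_bucket below 0.1 N).
It fails at once if the bottle, the beaker or the vial is moved more than 20 mm or knocked over (distance of any of brown_bottle, beaker, vial from where it was at the start of the episode above 0.02 m or angle between any of brown_bottle, beaker, vial's own z axis and vertical above 0.5 rad).
It also fails if it takes over 67 s, if anything falls off the work surface, if the arm or the gripper's body presses on something with over 40 N, if the wrist force passes 120 N, or if a joint passes its speed limit or range.

ROBOT

A 6-joint arm with a two-finger parallel gripper is mounted at the origin on a cart in front of the work surface, level with it; the furniture and walls round the work are solid. World frame = base frame: x ahead of the robot, y to its left, z up, the work surface at z = 0. Lengths are in m, angles in degrees, forces in N, time in s.
With the tool pointing down it reaches from about 0.3 to 0.75 m from the base axis. Payload 8.5 kg.
Tool frame: the origin (TCP) lies midway between the tips of the shut fingers; the grasp point (between the pads) lies 19 mm behind it; y points along the fingers, x is the direction in which the jaws open and shut, and the axes are right-handed (so a half turn about y gives the same grasp; the last joint's range is limited). The gripper opens to 85 mm and grips with 20 to 120 N. Pads are 22 mm wide; open, the fingers measure 114 mm over their backs; the gripper's body (76 mm by 85 mm) begins 54 mm behind the grasp point. The pads swing forward as they close: fully open they stand 13 mm farther back than shut.
Start: joints at [-83.44, 21.807, 74.336, -0, 83.858, -12.336], TCP at [0.178, -0.52, 0.231] pointing down, gripper open.
Joint ranges: [-178.18, 178.18], [-50.72, 133.34], [12.68, 142.11], [-81.47, 261.47], [9.98, 163.14], [-165.26, 165.26]. Speed limits (degrees/s): [136.94, 136.94, 180, 180, 180, 180].

INTERFACE

Orientations are given as a 3x3 rotation matrix whose columns are the frame's x, y, z axes.
In Python, from rig import env gives the robot as it stands.
- The arm moves only by the tool carry_out, never from a script. Its argument "plan" is a list of rows, each a list of 3 entries, a list of its own where there are three numbers: the shift along the tool's x, y, z in m, then the turn, a rotation vector about the tool's x, y, z in degrees, then the finger opening in m, from 0 to 0.0854. In form: [[[dx, dy, dz], [ax, ay, az], jaw], ...]. A call has 1 to 8 rows; each row shifts and turns the commanded pose from where the row before left it, along the tool's axes as they then stand; what a row does not reach is not made up. A row lasts 1/8 s, in which the tool goes at most 62.5 mm and 10.7 degrees, less where a joint would pass 70% of its speed; a pose out of reach is approached as far as the arm can. A call is refused whole if a number of a shift passes 0.0625 or a number of a turn 10.7, either way. A call with a gripper value outside its range is refused whole. The fingers move at their own pace and stop on an object; "force" is the grip in N (left out, the last holds). Time passes only in rows, so rows that do not move let the fingers close. It gives the time, the measured TCP pose, the force and the opening at its end, in the units of the state.
- env.observe(): the state, without advancing time (a new reading comes with each control period).
- env.get_image(name): name is "scene" or "side" or "wrist"; returns a dict with "image" (384x512x3 uint8, red, green, blue), "vfov" (degrees; the focal length in pixels is half the picture's height over the tangent of half this angle, whatever the lens; pixels are square), "cx", "cy" (the principal point, pixels), "rvec" (rotation vector, rad) and "tvec" (3), from world to camera coordinates, as OpenCV has them; the wrist camera has in their place "tool_from_camera" (4x4, takes a point from camera to tool coordinates, whose origin is the TCP and whose axes are the tool frame's). Camera axes: x right, y down, z forward; pixel columns grow to the right and rows downward; lengths in m; the calibration is good to about 2 mm. The wrist camera is an equidistant fisheye: a pixel r from the principal point sees the ray r / f radians off the axis. A picture is of the moment at which its call begins: read the wrist's pose just before it. There is no depth.
- env.close_job(): hands the job in, once; it reports no verdict.
Trained networks look in a picture, given as the dict that the camera call returned (one of the last four; its "shot" number tells which), for a name from the list of things; names that differ only in an ending like _2 or _b are one class to them, and where a whole thing is asked for, a point or a joint stands for the part that bears it (a point fixed in the world has none). Each returns a list of dicts, best first, with "conf" (0 to 1); they miss things now and then, are a little off and sometimes report something else, mostly with a low value. They report only what shows in the picture. A call takes as long as a camera call. They do not tell look-alikes from the thing itself.
- env.outline_of(target, picture): "mask" (384x512 bool, what is visible of it) and "pixel" ([row, column] in pixels, amid what is visible of it).
The state is a dict: "time_s": time; "q": joint angles; "qvel": joint speeds; "joint_efforts": joint torques, N m; "position": TCP position; "tool_rot": TCP orientation; "ft_force": force on the tool from outside, world axes, zero at the start; "wrist_torque": the same for the moment, N m; "grip_width": finger opening in m.
Only numpy, scipy, OpenCV 4.12 (cv2) and the standard library are available. Lean on these libraries where they do the work, as an engineer would, in place of code of your own. Each camera call takes 0.05 s, during which the arm holds its last target.

## Working session

There is one attempt and no reset: what is moved stays moved. The work goes in short steps, Python scripts to look and compute and a tool call to move; the robot and the scene stay as the last step left them, time stands still between calls to the robot, and variables do not carry over. Pictures are saved under pics/ and viewed, and the job is handed in when it is done.

Besides the shell and the picture viewer there is one more tool, called after "Request:" in YAML: its name, and indented under it one key for each argument. carry_out: Moves the arm, as the interface text tells. Its arguments: {"type":"object","properties":{"plan":{"type":"array","items":{"type":"array"}},"force":{"type":"number"}},"required":["plan"]}

```bash
ls -la; mkdir -p pics
python3 - <<'E'
from rig import env
import cv2, numpy as np, pickle
s=env.observe(); print(s)
for n in ["scene","side","wrist"]:
    p=env.get_image(n)
    cv2.imwrite(f"pics/{n}0.png",cv2.resize(p["image"][:,:,::-1],(800,600),interpolation=cv2.INTER_CUBIC))
    pickle.dump((p,env.observe()),open(f"pics/{n}0.pkl","wb"))
    print({k:v for k,v in p.items() if k!="image"})
E
```

```text
total 12
drwxr-xr-x  3 agent agent 4096 Dec  7 14:52 .
drwxr-xr-x 23 root  root  4096 Dec  7 14:52 ..
drwxr-xr-x  2 agent agent 4096 Dec  7 14:52 pics
{'time_s': 0.0, 'q': array([-8.34397853e+01,  2.18434082e+01,  7.43840776e+01, -1.14554022e-03,
        8.38603515e+01, -1.23392508e+01]), 'qvel': array([-0.01695468, -0.02355134, -0.03233422, -0.01627347,  0.0708659 ,
       -0.00854906]), 'joint_efforts': array([-9.07908652e-04, -4.48461556e+01, -2.31287241e+01, -2.34106637e-04,
        4.70869476e-03,  5.02844102e-06]), 'position': array([ 0.17807656, -0.52006197,  0.23069311]), 'tool_rot': array([[ 3.23910483e-01, -1.94895519e-04,  9.46087713e-01],
       [-9.46086541e-01,  1.52074123e-03,  3.23910395e-01],
       [-1.50188328e-03, -9.99998825e-01,  3.08195998e-04]]), 'ft_force': array([-0.39054204, -0.21223719, -0.50078808]), 'wrist_torque': array([-0.00615241, -0.04487454, -0.02499126]), 'grip_width': 0.08554096181495376}
{'vfov': 47.499063985361, 'cx': 253.55041496311736, 'cy': 187.66046440825656, 'rvec': array([ 2.04928378, -0.84700964,  0.43455575]), 'tvec': array([-0.462836  ,  0.27451492,  1.1485962 ]), 'shot': 1}
{'vfov': 46.33598424448632, 'cx': 258.4139899661316, 'cy': 185.7183786002518, 'rvec': array([ 1.91636285, -0.4814399 ,  0.28537039]), 'tvec': array([-0.53455137,  0.17476857,  1.1564945 ]), 'shot': 2}
{'vfov': 65.70646984690485, 'cx': 256.96172600010595, 'cy': 192.7753442765007, 'tool_from_camera': array([[ 9.99999299e-01, -9.23924752e-05, -1.18048161e-03,
        -3.82850748e-05],
       [ 1.09372032e-03, -3.09926791e-01,  9.50759795e-01,
        -1.41367420e-01],
       [-4.53705929e-04, -9.50760420e-01, -3.09926473e-01,
         7.81087916e-02],
       [ 0.00000000e+00,  0.00000000e+00,  0.00000000e+00,
         1.00000000e+00]]), 'shot': 3}
```

View pics/scene0.png

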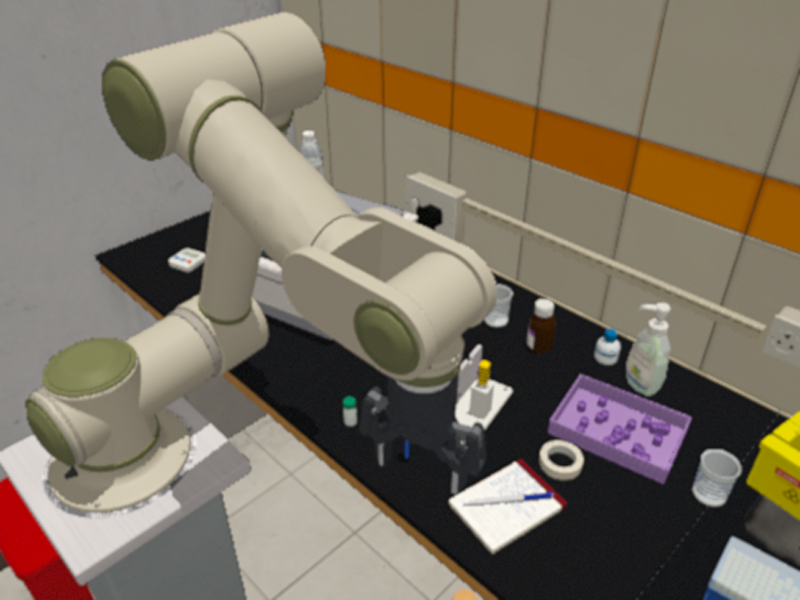

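View pics/side0.png

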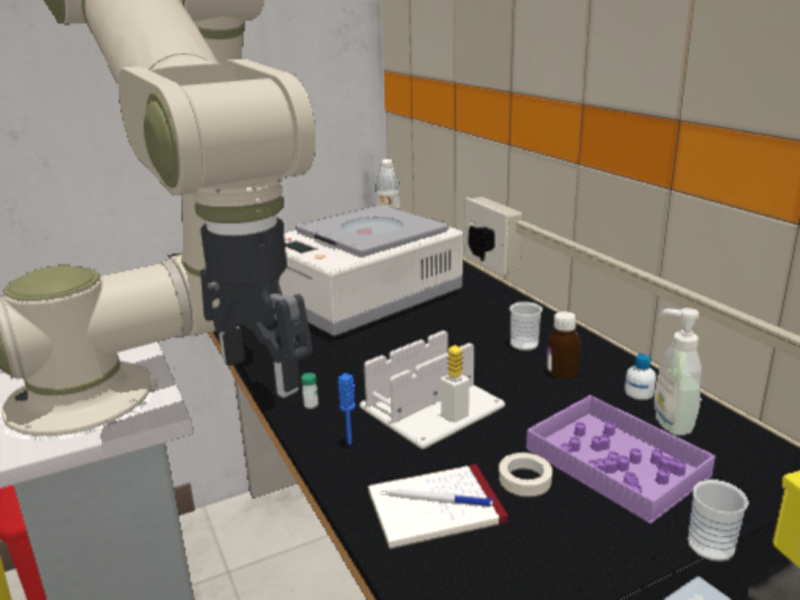

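View pics/wrist0.png

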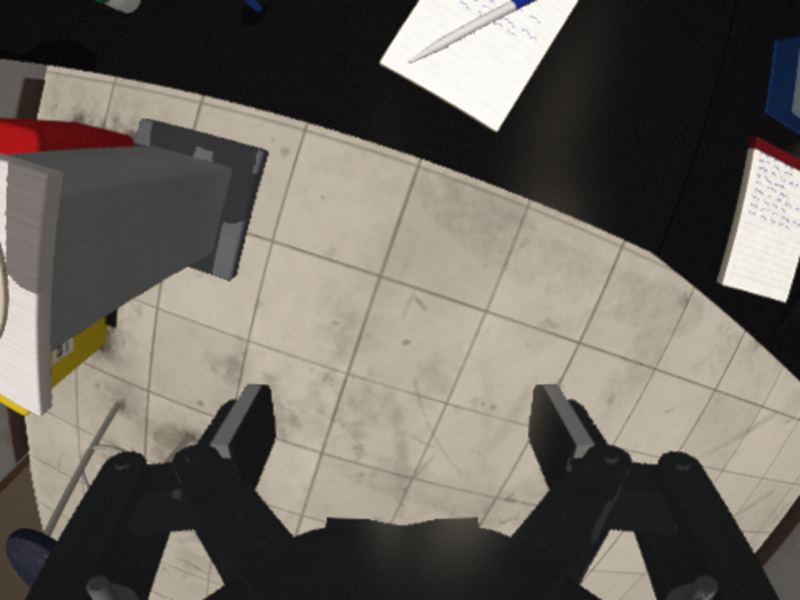

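```bash
cat > h.py <<'E'
import numpy as np, cv2, pickle
from scipy.spatial.transform import Rotation as R
def ray(p,u,v,s=None):
    """world origin, dir for pixel u(col),v(row) in 512x384"""
    f=192/np.tan(np.radians(p['vfov'])/2)
    if 'rvec' in p:
        M=R.from_rotvec(p['rvec']).as_matrix(); o=-M.T@p['tvec']
        d=M.T@np.array([(u-p['cx'])/f,(v-p['cy'])/f,1]); return o,d/np.linalg.norm(d)
    x,y=u-p['cx'],v-p['cy']; r=np.hypot(x,y)+1e-12; t=r/f
    dc=np.array([np.sin(t)*x/r,np.sin(t)*y/r,np.cos(t)])
    T=p['tool_from_camera']; W=s['tool_rot']
    return s['position']+W@T[:3,3], W@T[:3,:3]@dc
def onz(p,u,v,z,s=None):
    o,d=ray(p,u,v,s); return o+d*(z-o[2])/d[2]
def proj(p,X,s=None):
    f=192/np.tan(np.radians(p['vfov'])/2); X=np.atleast_2d(X)
    if 'rvec' in p:
        c=X@R.from_rotvec(p['rvec']).as_matrix().T+p['tvec']
        return np.c_[f*c[:,0]/c[:,2]+p['cx'],f*c[:,1]/c[:,2]+p['cy']]
    T=p['tool_from_camera']; W=s['tool_rot']
    t=(X-s['position'])@W; c=(t-T[:3,3])@T[:3,:3]
    th=np.arctan2(np.hypot(c[:,0],c[:,1]),c[:,2]); rr=np.hypot(c[:,0],c[:,1])+1e-12
    return np.c_[f*th*c[:,0]/rr+p['cx'],f*th*c[:,1]/rr+p['cy']]
def tri(rays):
    A=np.zeros((3,3));b=np.zeros(3)
    for o,d in rays:
        P=np.eye(3)-np.outer(d,d);A+=P;b+=P@o
    X=np.linalg.solve(A,b); return X,[np.linalg.norm((np.eye(3)-np.outer(d,d))@(X-o)) for o,d in rays]
def load(n): return pickle.load(open(f"pics/{n}.pkl","rb"))
def snap(env,cam,n):
    s=env.observe(); p=env.get_image(cam); pickle.dump((p,s),open(f"pics/{n}.pkl","wb"))
    cv2.imwrite(f"pics/{n}.png",cv2.resize(p["image"][:,:,::-1],(800,600),interpolation=cv2.INTER_CUBIC)); return p,s
E
python3 - <<'E'
from h import *
p,_=load("side0"); k=.64
for n,u,v,z in [("cheekTop? pin post top",455,378,.074),("pin handle top",455,347,.124),("vial",310,405,0),("blue base",349,443,0),("bottle",563,375,0),("beaker",524,346,0),("hole",320,257,.14),("plate corner front",362,405,.01),("plate right",503,405,.01),("plate near",423,442,.01),("lid FL",297,240,.156),("lid back R",447,228,.156),("lidFR",350,249,.156)]:
    print(n,onz(p,u*k,v*k,z).round(3))
p,_=load("scene0")
for n,u,v,z in [("pin top",484,363,.124),("vial",350,424,0)]: print(n,onz(p,u*k,v*k,z).round(3))
E
```

```text
cheekTop? pin post top [ 0.5   -0.367  0.074]
pin handle top [ 0.501 -0.365  0.124]
vial [ 0.323 -0.215  0.   ]
blue base [ 0.337 -0.341  0.   ]
bottle [ 0.729 -0.337  0.   ]
beaker [ 0.736 -0.218  0.   ]
hole [0.455 0.058 0.14 ]
plate corner front [ 0.389 -0.271  0.01 ]
plate right [ 0.579 -0.379  0.01 ]
plate near [ 0.425 -0.404  0.01 ]
lid FL [0.437 0.133 0.156]
lid back R [0.728 0.044 0.156]
lidFR [0.506 0.028 0.156]
pin top [ 0.499 -0.365  0.124]
vial [ 0.322 -0.217  0.   ]
```

Request:
carry_out:
  plan:
    - [[-0.019,-0.014,0.049],[0,0,0],0.0854]
    - [[-0.019,-0.014,0.049],[0,0,0],0.0854]
    - [[-0.019,-0.014,0.049],[0,0,0],0.0854]
    - [[-0.019,-0.014,0.049],[0,0,0],0.06]
    - [[-0.019,-0.014,0.049],[0,0,0],0.06]
    - [[0,0,0],[0,0,0],0.06]

```text
time_s: 0.9
position: [0.3813, -0.3491, 0.3022]
tool_rot: [[0.328, 0.001, 0.945], [-0.945, -0.001, 0.328], [0.002, -1.0, 0.001]]
ft_force: [-0.2, 0.4, -0.3]
grip_width: 0.0602
```

Run:
```python
from rig import env
from h import *
for c in ["wrist","side"]: p,s=snap(env,c,c+"1")
print(s['time_s'],s['position'],s['tool_rot'].round(3))
```

```text
0.95 [ 0.37998456 -0.35020747  0.30148051] [[ 0.326  0.     0.945]
 [-0.945 -0.     0.326]
 [ 0.    -1.    -0.   ]]
```

View pics/wrist1.png

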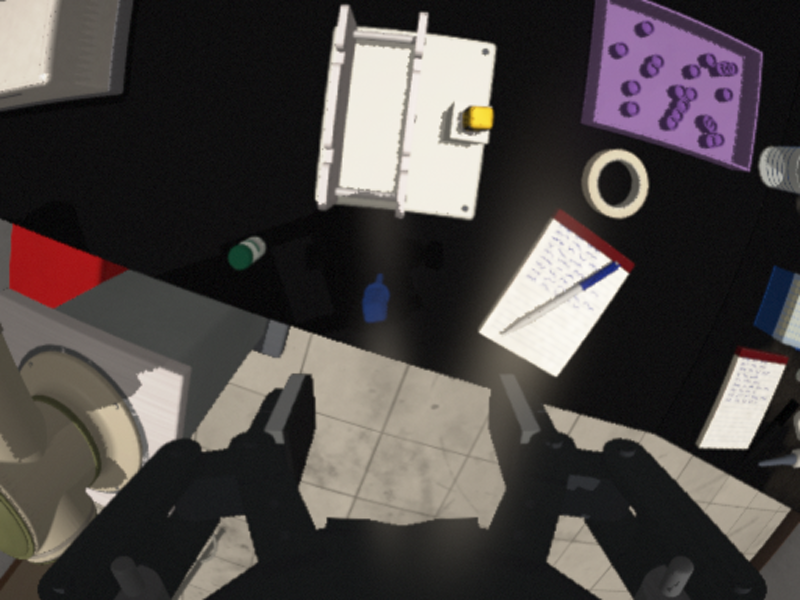

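View pics/side1.png

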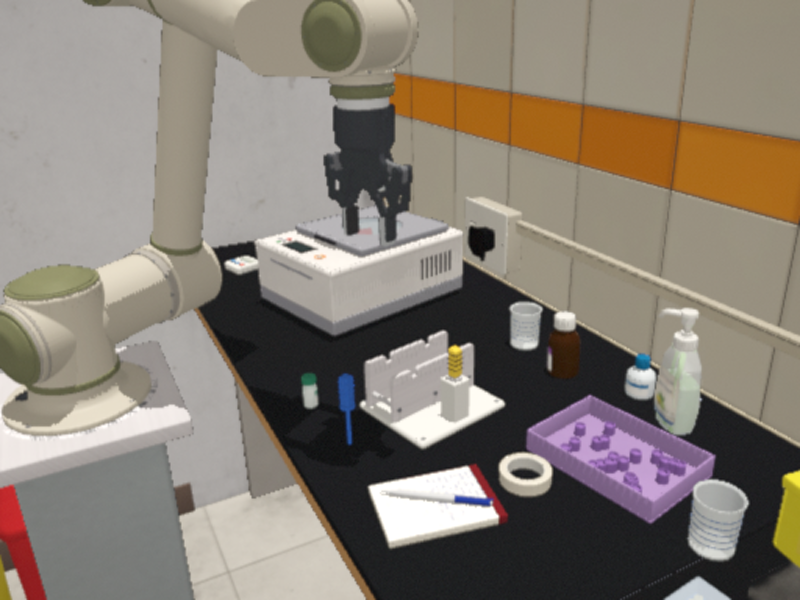

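Run:
```python
from h import *
p,s=load("wrist1"); ps,_=load("side1"); k=.64
for n,u,v,z in [("plate nr",473,219,.01),("plate fr",496,42,.01),("hole n",464,209,.01),("hole f",485,51,.01),("pin top",481,116,.124),("blue",375,300,.1),("blueTip",380,278,0)]:
    print(n,onz(p,u*k,v*k,z,s).round(4))
X=tri([ray(p,481*k,116*k,s),ray(ps,455*k,347.5*k)]);print("pintop",X)
im=p["image"]; c=im[0:150,195:325]; cv2.imwrite("pics/c1.png",cv2.resize(c[:,:,::-1],(693,800))[:600])
c=ps["image"][205:290,220:330]; cv2.imwrite("pics/c2.png",cv2.resize(c[:,:,::-1],None,fx=6,fy=6,interpolation=cv2.INTER_CUBIC))
```

```text
plate nr [ 0.421  -0.4067  0.01  ]
plate fr [ 0.5886 -0.3695  0.01  ]
hole n [ 0.427  -0.3952  0.01  ]
hole f [ 0.576  -0.3628  0.01  ]
pin top [ 0.4993 -0.3651  0.124 ]
blue [ 0.3435 -0.3402  0.1   ]
blueTip [ 0.3345 -0.3427  0.    ]
pintop (array([ 0.49978733, -0.36532831,  0.12372158]), [np.float64(0.000511506872207638), np.float64(0.0005115068722074497)])
```

View pics/c1.png

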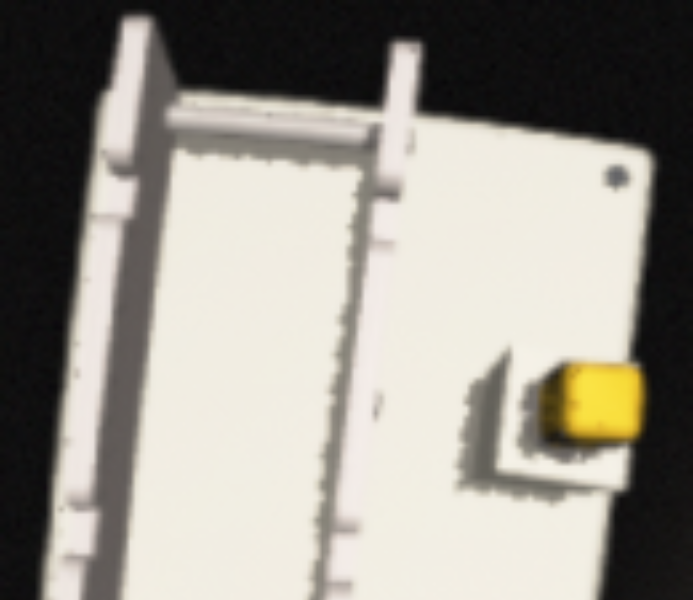

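View pics/c2.png

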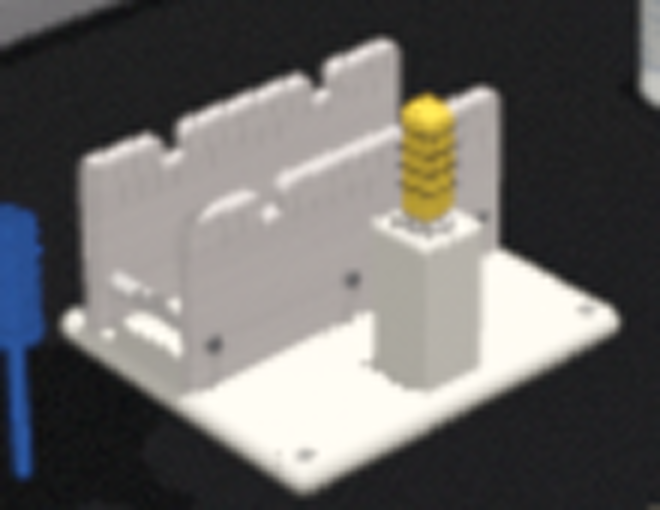

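Run:
```python
from h import *
p,s=load("wrist1")
sc=693/130
P=[onz(p,195+u/sc,v/sc*150/800*sc*1.0,.124,s) for u,v in [(563,363),(643,365),(638,441),(560,437)]]
for a,b in [(0,1),(3,2),(3,0),(2,1)]:
    d=P[b]-P[a]; print(np.degrees(np.arctan2(d[1],d[0])).round(1),np.linalg.norm(d).round(4))
print(np.mean(P,0))
Q=[onz(p,195+u/sc,v*150/800,.074,s) for u,v in [(510,347),(497,472),(628,490)]]
for a,b in [(1,0),(1,2)]:
    d=Q[b]-Q[a]; print(np.degrees(np.arctan2(d[1],d[0])).round(1),np.linalg.norm(d).round(4))
```

```text
-69.6 0.0162
-71.4 0.0158
17.3 0.0152
16.0 0.0157
[ 0.49822582 -0.36537112  0.124     ]
13.7 0.0297
-76.8 0.0308
```

Request:
carry_out:
  plan:
    - [[0.0133,0.02,0.027],[0,0,0],0.05]
    - [[0.0133,0.04,0.027],[0,0,0],0.05]
    - [[0.0133,0.04,0.027],[0,0,0],0.05]
    - [[0.0132,0.04,0.027],[0,0,0],0.05]
    - [[0,0,0],[0,0,0],0.05]
    - [[0,0,0],[0,0,0],0.05]

```text
time_s: 1.75
position: [0.4977, -0.3674, 0.162]
tool_rot: [[0.323, 0.0, 0.947], [-0.947, -0.001, 0.323], [0.001, -1.0, -0.0]]
ft_force: [0.4, 0.2, -0.6]
grip_width: 0.0499
```

Run:
```python
from rig import env
from h import *
p,s=snap(env,"wrist","wrist2")
print(s['time_s'],s['position'],s['tool_rot'].round(3),s['q'])
```

```text
1.75 [ 0.49766836 -0.36736774  0.16201961] [[ 0.323  0.     0.947]
 [-0.947 -0.001  0.323]
 [ 0.001 -1.    -0.   ]] [-4.73771572e+01  3.16996821e+01  6.92137566e+01 -1.63828875e-02
  7.90550418e+01  2.38051014e+01]
```

View pics/wrist2.png

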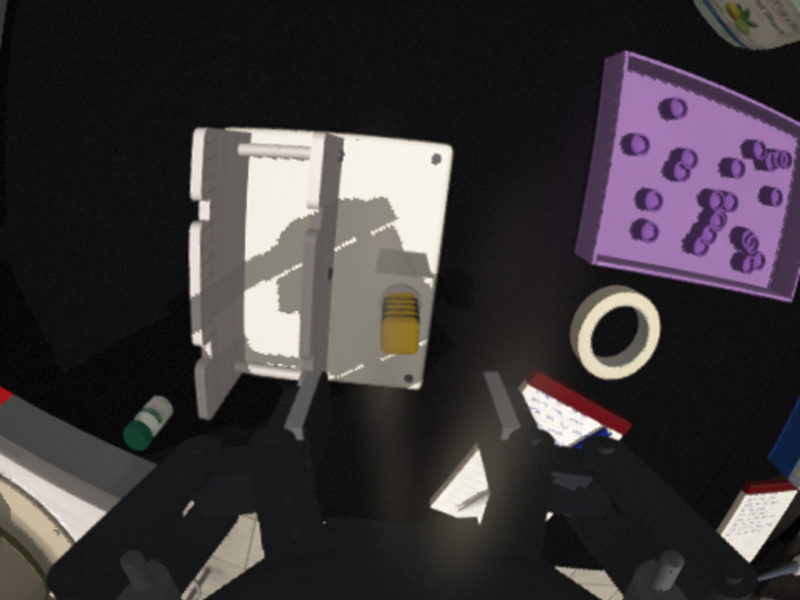

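Run:
```python
from h import *
p,s=load("wrist2"); k=.64
print(onz(p,401*k,337*k,.124,s), onz(p,402*k,289*k,.079,s))
print(proj(p,np.array([[.4995,-.365,.124],[.4995,-.365,.079]]),s)/k)
cv2.imwrite("pics/c3.png",cv2.resize(p["image"][170:240,220:300][:,:,::-1],None,fx=8,fy=8,interpolation=cv2.INTER_CUBIC))
```

```text
[ 0.50122982 -0.36567315  0.124     ] [ 0.5084848  -0.36366777  0.079     ]
[[398.14732632 340.1317824 ]
 [398.78928778 305.80685897]]
```

View pics/c3.png

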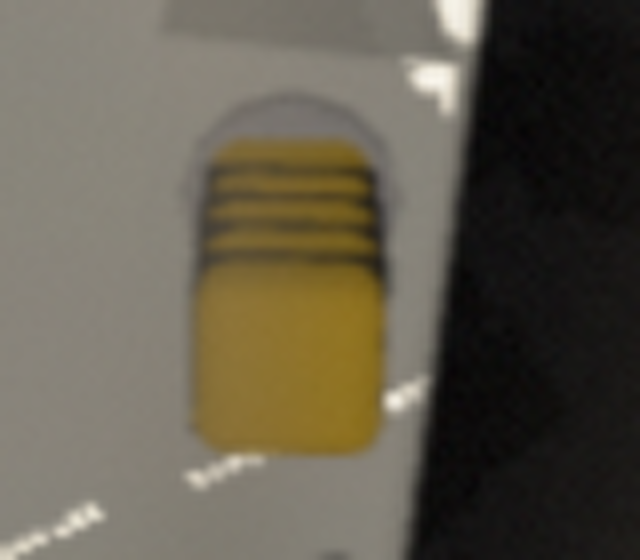

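Request:
carry_out:
  plan:
    - [[-0.0015,0.02,0.0035],[0,0,0],0.04]
    - [[0,0.03,0],[0,0,0],0.04]
    - [[0,0.027,0],[0,0,0],0.04]
    - [[0,0,0],[0,0,0],0.0]
    - [[0,0,0],[0,0,0],0.0]
    - [[0,0,0],[0,0,0],0.0]
    - [[0,0,0],[0,0,0],0.0]
  force: 60

```text
time_s: 2.68
position: [0.5016, -0.3642, 0.0855]
tool_rot: [[0.324, 0.001, 0.946], [-0.946, -0.001, 0.324], [0.002, -1.0, 0.001]]
ft_force: [-0.5, -0.2, 4.5]
grip_width: 0.0152
```

Run:
```python
from rig import env
from h import *
p,s=snap(env,"wrist","wrist3")
print(s['time_s'],s['position'],s['grip_width'],s['ft_force'])
```

```text
2.675 [ 0.50160604 -0.36419136  0.08549463] 0.015154065125682476 [-0.52624031 -0.19414931  4.53642553]
```

View pics/wrist3.png

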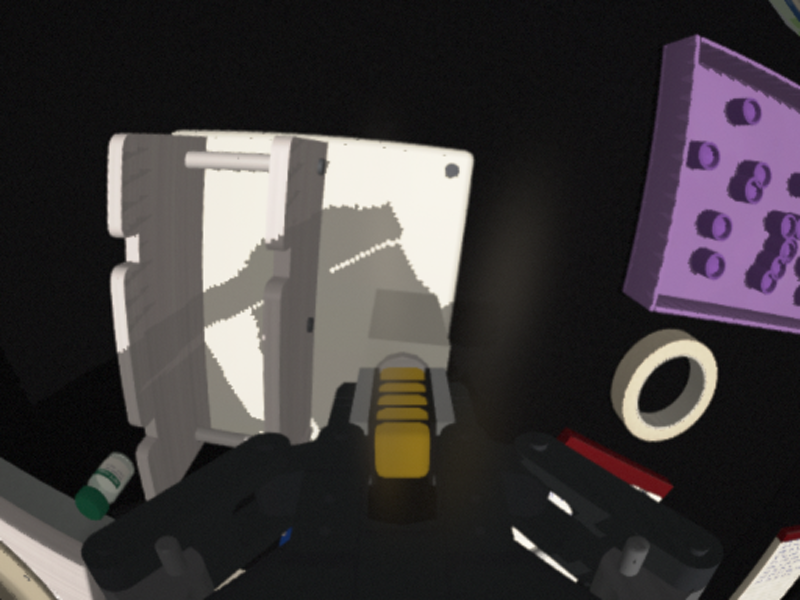

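Run:
```python
from h import *
ps,_=load("side1"); cv2.imwrite("pics/c4.png",cv2.resize(ps["image"][125:215,155:305][:,:,::-1],(800,480),interpolation=cv2.INTER_CUBIC))
```

```text
(no output)
```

View pics/c4.png

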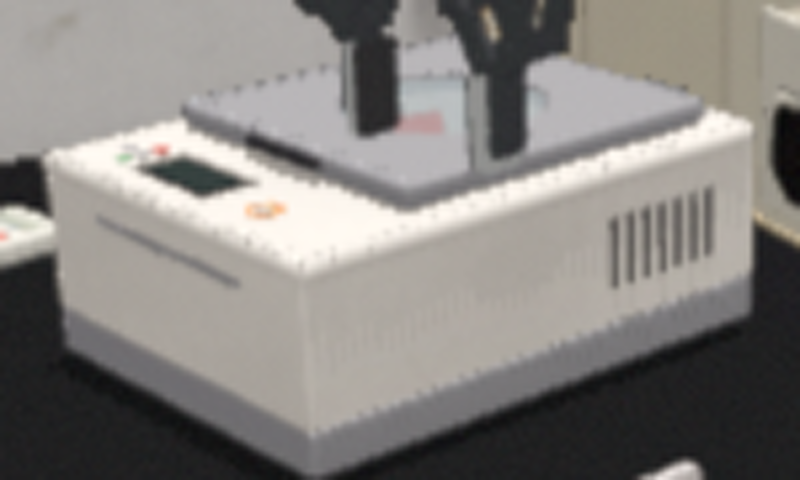

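Request:
carry_out:
  plan:
    - [[0,-0.02,0],[0,0,0],0.0]
    - [[0,-0.03,0],[0,0,0],0.0]
    - [[0,-0.04,0],[0,0,0],0.0]
    - [[0,-0.05,0],[0,0,0],0.0]
    - [[0,-0.05,0],[0,0,0],0.0]
    - [[0,0,0],[0,0,0],0.0]

```text
time_s: 3.48
position: [0.5021, -0.3644, 0.2787]
tool_rot: [[0.324, 0.006, 0.946], [-0.946, -0.006, 0.324], [0.008, -1.0, 0.003]]
ft_force: [-0.5, -0.3, -0.0]
grip_width: 0.0152
```

Run:
```python
from h import *
ps,_=load("side1")
Q={n:onz(ps,155+u/5.333,125+v/5.333,z) for n,u,v,z in [("FL",50,155,.14),("FR",303,268,.14),("BR",748,128,.14),("ring",266,210,.14),("botFL",68,348,0),("botFR",315,476,0),("botBR",752,316,0),("lidFR",405,192,.156),("lidBR",700,100,.156),("lidFL",185,102,.156)]}
for k,v in Q.items(): print(k,v.round(4))
def a(i,j):
    d=Q[j]-Q[i]; print(i,j,np.degrees(np.arctan2(d[1],d[0])).round(1),np.linalg.norm(d).round(3))
a("FR","FL");a("FR","BR");a("botFR","botFL");a("botFR","botBR");a("lidFR","lidBR");a("lidFR","lidFL")
```

```text
FL [0.3787 0.2197 0.14  ]
FR [ 0.4403 -0.0358  0.14  ]
BR [0.7622 0.0438 0.14  ]
ring [0.4559 0.0591 0.14  ]
botFL [0.3848 0.2528 0.    ]
botFR [0.4522 0.0007 0.    ]
botBR [0.7859 0.0759 0.    ]
lidFR [0.5174 0.0039 0.156 ]
lidBR [0.7404 0.064  0.156 ]
lidFL [0.4686 0.2288 0.156 ]
FR FL 103.6 0.263
FR BR 13.9 0.332
botFR botFL 105.0 0.261
botFR botBR 12.7 0.342
lidFR lidBR 15.1 0.231
lidFR lidFL 102.2 0.23
```

Request:
carry_out:
  plan:
    - [[-0.0516,0,0.0116],[0,0,0],0.0]
    - [[-0.0516,0,0.0116],[0,0,0],0.0]
    - [[-0.0516,0,0.0116],[0,0,0],0.0]
    - [[-0.0516,0,0.0116],[0,0,0],0.0]
    - [[-0.0516,0,0.0116],[0,0,0],0.0]
    - [[-0.0516,0,0.0116],[0,0,0],0.0]
    - [[-0.0516,0,0.0116],[0,0,0],0.0]
    - [[-0.0516,0,0.0116],[0,0,0],0.0]

```text
time_s: 4.47
position: [0.4546, 0.0585, 0.2736]
tool_rot: [[0.324, -0.001, 0.946], [-0.946, 0.0, 0.324], [-0.001, -1.0, -0.001]]
ft_force: [0.3, -0.2, -0.3]
grip_width: 0.0155
```

Request:
carry_out:
  plan:
    - [[0,0,0],[0,-10.5,0],0.0]
    - [[0,0,0],[0,-10.5,0],0.0]
    - [[0,0,0],[0,-10.5,0],0.0]
    - [[0,0,0],[0,-10.5,0],0.0]
    - [[0,0,0],[0,-10.5,0],0.0]
    - [[0,0,0],[0,-10.5,0],0.0]
    - [[0,0,0],[0,-10.5,0],0.0]
    - [[0,0,0],[0,-10.5,0],0.0]

```text
time_s: 5.48
position: [0.455, 0.0569, 0.2734]
tool_rot: [[0.973, -0.002, -0.229], [0.229, 0.0, 0.973], [-0.002, -1.0, 0.001]]
ft_force: [-0.4, -0.8, -0.7]
grip_width: 0.0154
```

Run:
```python
from rig import env
from h import *
p,s=snap(env,"wrist","wrist4")
print(s['time_s'],s['position'],s['tool_rot'].round(3),s['q'].round(1))
s2=load("wrist4")[1]
```

```text
5.475 [0.45502147 0.05687405 0.27343505] [[ 0.973 -0.002 -0.229]
 [ 0.229  0.     0.973]
 [-0.002 -1.     0.001]] [ -7.7  10.8  83.1   0.   86.2 -21. ]
```

View pics/wrist4.png

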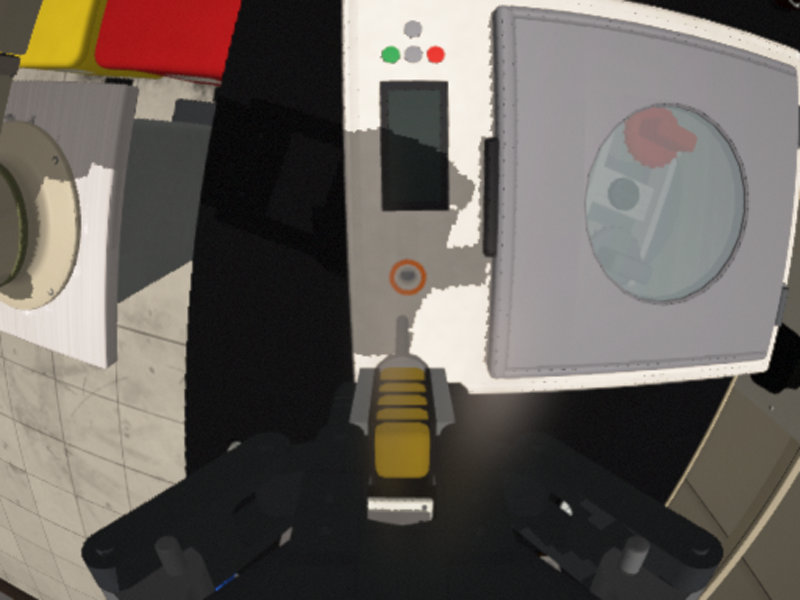

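Run:
```python
from h import *
p,s=load("wrist4"); k=.64
cv2.imwrite("pics/c5.png",cv2.resize(p["image"][160:235,225:290][:,:,::-1],None,fx=8,fy=8,interpolation=cv2.INTER_CUBIC))
P=s['position']
print(proj(p,np.array([P-[0,0,.0115+.062],P-[0,0,.0115]]),s))
print(onz(p,407*k,277*k,.14,s))
```

```text
[[258.93273613 204.69363702]
 [259.32898251 241.77571047]]
[0.45533787 0.06295457 0.14      ]
```

View pics/c5.png

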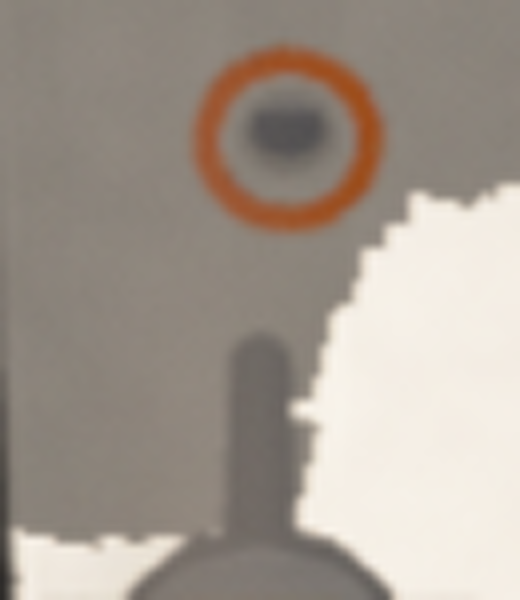

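Run:
```python
from h import *
p,s=load("wrist4")
P=s['position'];W=s['tool_rot'];T=p['tool_from_camera']
o=P+W@T[:3,3]
c=P-np.array([0,0,.0705]); d=(c-o)/np.linalg.norm(c-o)
# up-dir silhouettes: perpendicular to ray in the tool z plane
z=W[:,2]; up=z-d*(z@d); up/=np.linalg.norm(up)
print("pred tip edge",proj(p,c+.003*up,s))
# collar visible far edge: radius 11 at z top .0065 below TCP
print("pred collar edge",proj(p,np.array([P-[0,0,.0115]+.011*z,P-[0,0,.0065]+.011*z]),s))
h=onz(p,261.1,177.4,.14,s); t=onz(p,257.7,204.7-(0),P[2]-.0735,s)
print(h, W.T@(h-P), W.T@(t-P))
```

```text
pred tip edge [[258.95507462 202.11288961]]
pred collar edge [[259.38127579 224.41885037]
 [259.42751053 228.13359902]]
[0.45594258 0.06297525 0.14      ] [0.00249885 0.13343502 0.00564233] [-8.36812496e-04  7.35013480e-02 -5.26155118e-05]
```

Request:
carry_out:
  plan:
    - [[0.0034,0.01,0.0057],[0,0,0],0.0]
    - [[0,0.02,0],[0,0,0],0.0]
    - [[0,0.015,0],[0,0,0],0.0]
    - [[0,0,0],[0,0,0],0.0]

```text
time_s: 6.02
position: [0.4568, 0.0635, 0.2278]
tool_rot: [[0.975, -0.003, -0.221], [0.221, 0.0, 0.975], [-0.003, -1.0, 0.001]]
ft_force: [-0.8, -0.8, -0.7]
grip_width: 0.0149
```

Run:
```python
from rig import env
from h import *
p,s=snap(env,"wrist","wrist5")
print(s['time_s'],s['position'],s['tool_rot'].round(3))
cv2.imwrite("pics/c6.png",cv2.resize(p["image"][160:235,225:290][:,:,::-1],None,fx=8,fy=8,interpolation=cv2.INTER_CUBIC))
p2,_=snap(env,"side","side5")
cv2.imwrite("pics/c7.png",cv2.resize(p2["image"][100:215,155:305][:,:,::-1],None,fx=5,fy=5,interpolation=cv2.INTER_CUBIC))
```

```text
6.025 [0.45681449 0.06347246 0.22784578] [[ 0.975 -0.003 -0.221]
 [ 0.221  0.     0.975]
 [-0.003 -1.     0.001]]
```

View pics/c6.png

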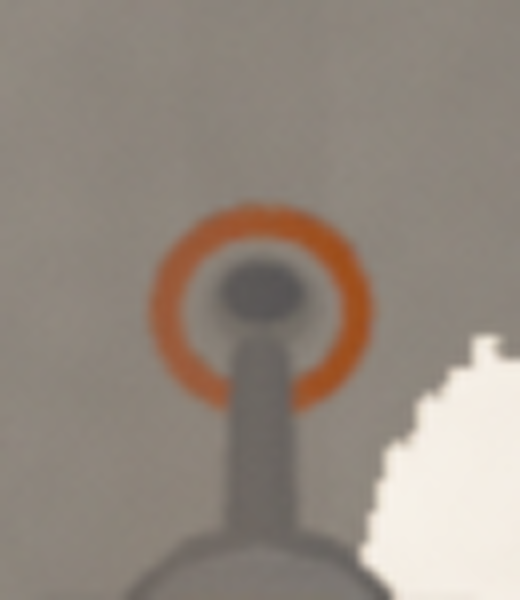

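View pics/c7.png

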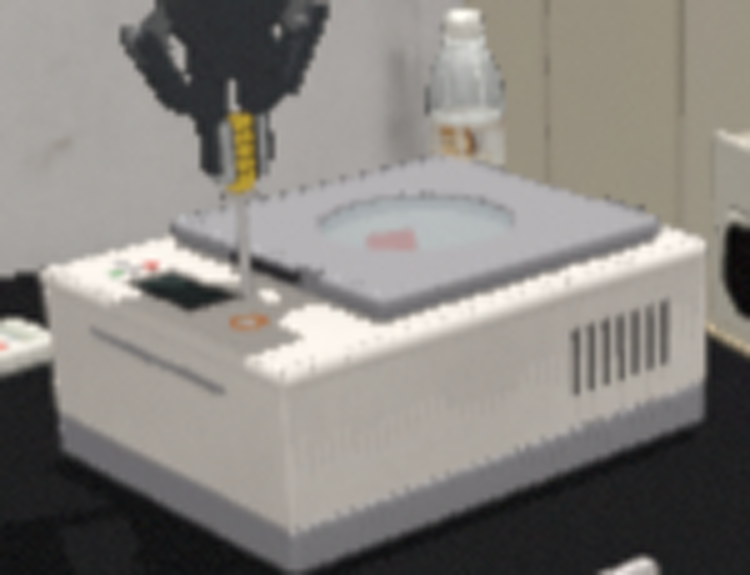

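Run:
```python
from h import *
p,s=load("wrist5");P=s['position'];W=s['tool_rot']
h=onz(p,257.75,198.75,.14,s); print(h,W.T@(h-P)); t=onz(p,257.75,204.7,P[2]-.0735,s); print(W.T@(t-P))
ps,_=load("side5"); print(proj(ps,np.array([h,t])), 155+250/5,100+322/5, 155+247/5,100+298/5)
```

```text
[0.45581079 0.06316575 0.14      ] [-0.00077507  0.08784844 -0.00018334]
[-7.97447749e-04  7.35027909e-02 -6.52950448e-05]
[[204.36111898 163.98527864]
 [204.00192033 159.44565854]] 205.0 164.4 204.4 159.6
```

Request:
carry_out:
  plan:
    - [[0,0.01,0],[0,0,0],0.0]
    - [[0,0.012,0],[0,0,0],0.0]
    - [[0,0.015,0],[0,0,0],0.0]
    - [[0,0.015,0],[0,0,0],0.0]
    - [[0,0,0],[0,0,0],0.0]

```text
time_s: 6.75
position: [0.4569, 0.0631, 0.1762]
tool_rot: [[0.975, -0.003, -0.223], [0.223, 0.0, 0.975], [-0.002, -1.0, 0.001]]
ft_force: [0.9, 0.6, 0.3]
grip_width: 0.0153
```

Request:
carry_out:
  plan:
    - [[0,0.006,0],[0,0,0],0.0]
    - [[0,0.005,0],[0,0,0],0.0]
    - [[0,0.004,0],[0,0,0],0.0]
    - [[0,0.003,0],[0,0,0],0.0]
    - [[0,0.0015,0],[0,0,0],0.0]
    - [[0,0.001,0],[0,0,0],0.0]
    - [[0,0,0],[0,0,0],0.0]

```text
time_s: 7.62
position: [0.4577, 0.0631, 0.1569]
tool_rot: [[0.975, 0.001, -0.223], [0.223, 0.0, 0.975], [0.001, -1.0, -0.0]]
ft_force: [0.9, -0.4, 4.0]
grip_width: 0.0151
```

Run:
```python
from rig import env
from h import *
p2,_=snap(env,"side","side6")
cv2.imwrite("pics/c8.png",cv2.resize(p2["image"][60:215,155:305][:,:,::-1],None,fx=3.8,fy=3.8,interpolation=cv2.INTER_CUBIC))
```

```text
(no output)
```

View pics/c8.png

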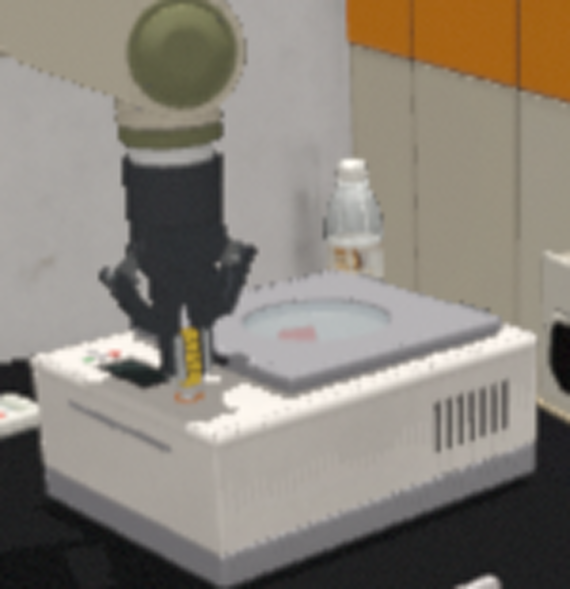

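Request:
carry_out:
  plan:
    - [[0,0.001,0],[0,0,0],0.0]
    - [[0,0.001,0],[0,0,0],0.0]
    - [[0,0.0005,0],[0,0,0],0.0]
    - [[0,0,0],[0,0,0],0.0]
    - [[0,0,0],[0,0,0],0.0]

```text
time_s: 8.3
position: [0.4579, 0.0631, 0.1545]
tool_rot: [[0.975, 0.001, -0.223], [0.223, 0.0, 0.975], [0.001, -1.0, -0.0]]
ft_force: [1.2, 0.5, 5.1]
grip_width: 0.0152
```

Run:
```python
from rig import env
from h import *
p2,_=snap(env,"side","side7")
cv2.imwrite("pics/c9.png",cv2.resize(p2["image"][60:215,155:305][:,:,::-1],None,fx=3.8,fy=3.8,interpolation=cv2.INTER_CUBIC))
```

```text
(no output)
```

View pics/c9.png

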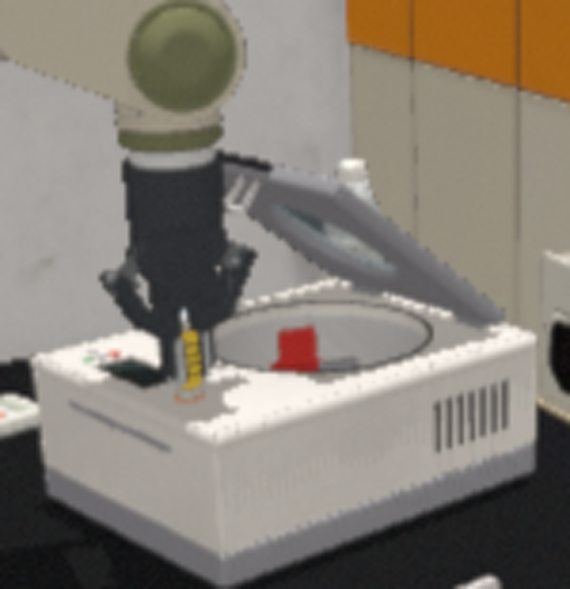

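Request:
carry_out:
  plan:
    - [[0,0,0],[0,0,0],0.0]
    - [[0,0,0],[0,0,0],0.0]
    - [[0,0,0],[0,0,0],0.0]
    - [[0,0,0],[0,0,0],0.0]
    - [[0,-0.015,0],[0,0,0],0.0]
    - [[0,-0.025,0],[0,0,0],0.0]
    - [[0,-0.035,0],[0,0,0],0.0]
    - [[0,-0.045,0],[0,0,0],0.0]

```text
time_s: 9.35
position: [0.4566, 0.0631, 0.2743]
tool_rot: [[0.975, -0.004, -0.223], [0.223, 0.0, 0.975], [-0.004, -1.0, 0.001]]
ft_force: [0.1, -0.9, 0.4]
grip_width: 0.0154
```

Run:
```python
from rig import env
from h import *
p2,_=snap(env,"side","side8")
p,s=snap(env,"wrist","wrist8"); print(s['position'],s['tool_rot'].round(3))
```

```text
[0.45855883 0.06301118 0.28037576] [[ 0.975  0.007 -0.223]
 [ 0.223 -0.001  0.975]
 [ 0.006 -1.    -0.002]]
```

View pics/side8.png

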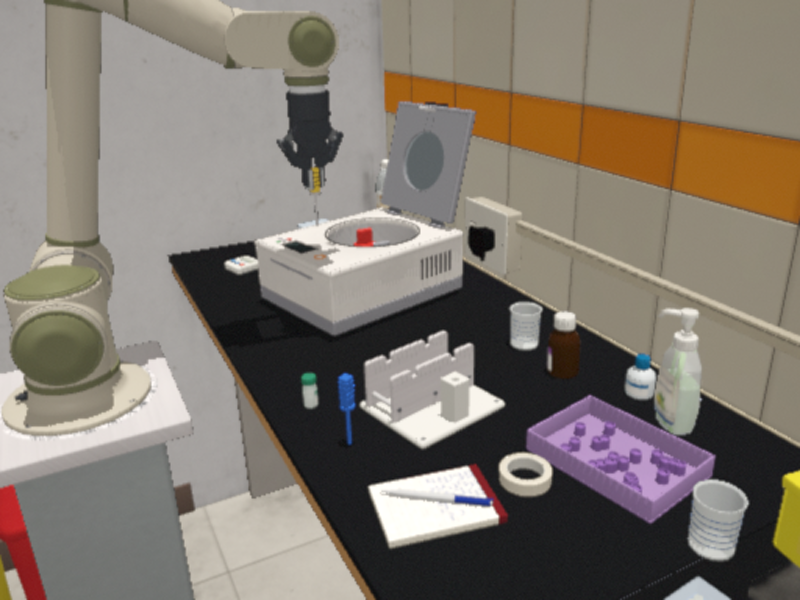

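View pics/wrist8.png

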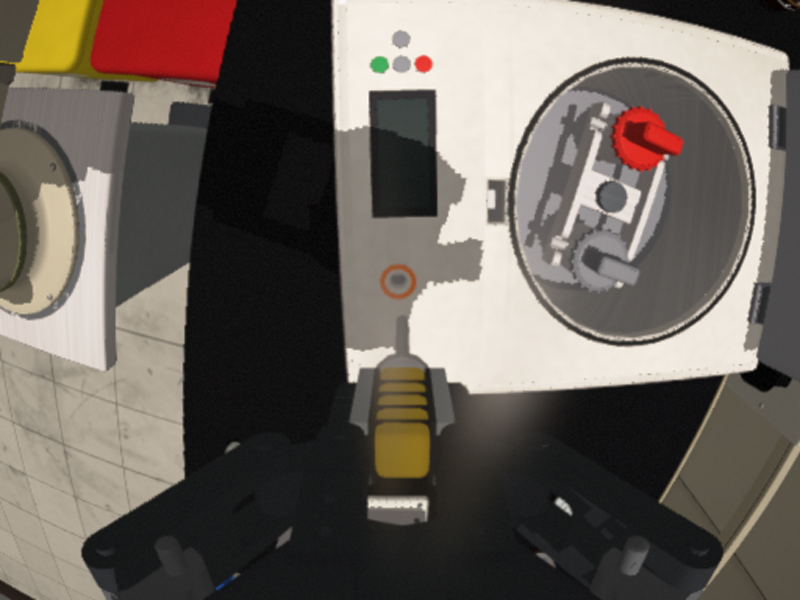

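Request:
carry_out:
  plan:
    - [[-0.0066,0,-0.0533],[0,0,0],0.0]
    - [[-0.0066,0,-0.0533],[0,0,0],0.0]
    - [[-0.0066,0,-0.0533],[0,0,0],0.0]
    - [[-0.0066,0,-0.0533],[0,0,0],0.0]
    - [[-0.0066,0,-0.0533],[0,0,0],0.0]
    - [[-0.0066,0,-0.0533],[0,0,0],0.0]
    - [[-0.0066,0,-0.0533],[0,0,0],0.0]
    - [[-0.0067,0,-0.0534],[0,0,0],0.0]

```text
time_s: 10.45
position: [0.5007, -0.3659, 0.2727]
tool_rot: [[0.975, -0.002, -0.223], [0.223, 0.002, 0.975], [-0.002, -1.0, 0.002]]
ft_force: [-0.8, -0.2, 0.5]
grip_width: 0.015
```

Request:
carry_out:
  plan:
    - [[0,0.04,0],[0,0,0],0.0]
    - [[0,0.04,0],[0,0,0],0.0]
    - [[0,0.02,0],[0,0,0],0.0]
    - [[0,0,0],[0,0,0],0.0]
    - [[0,0,0],[0,0,0],0.0]

```text
time_s: 11.08
position: [0.5013, -0.3646, 0.1748]
tool_rot: [[0.975, 0.0, -0.223], [0.223, -0.001, 0.975], [0.0, -1.0, -0.001]]
ft_force: [0.4, -0.8, -0.2]
grip_width: 0.0147
```

Run:
```python
from rig import env
from h import *
p,s=snap(env,"wrist","wrist9"); print(s['time_s'],s['position'],s['tool_rot'].round(3))
cv2.imwrite("pics/c10.png",cv2.resize(p["image"][140:240,205:315][:,:,::-1],None,fx=6,fy=6,interpolation=cv2.INTER_CUBIC))
```

```text
11.075 [ 0.50126736 -0.36461391  0.17484572] [[ 0.975  0.    -0.223]
 [ 0.223 -0.001  0.975]
 [ 0.    -1.    -0.001]]
```

View pics/c10.png

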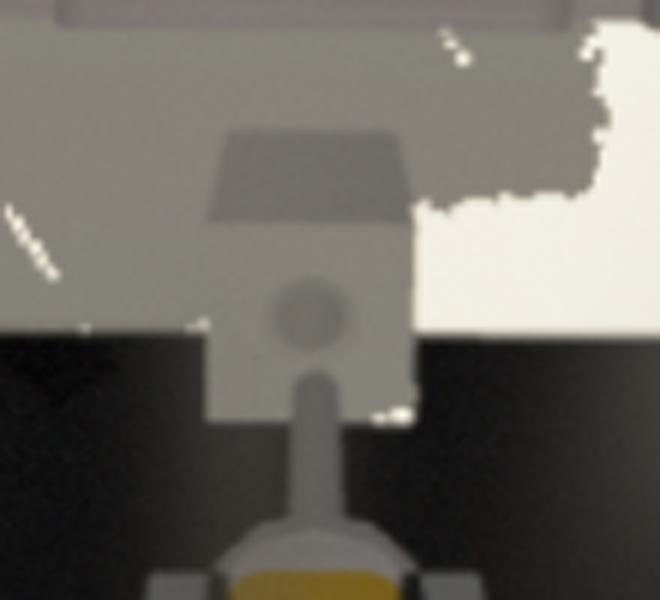

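Run:
```python
from h import *
p,s=load("wrist9");P=s['position'];W=s['tool_rot']
for u,v in [(311,315),(310,322)]:
    h=onz(p,205+u/6,140+v/6,.074,s); print(h,(W.T@(h-P)).round(4))
for c in [(206,222),(414,222),(206,423),(414,423)]:
    h=onz(p,205+c[0]/6,140+c[1]/6,.074,s);print(c,(W.T@(h-P)).round(4))
t=onz(p,205+316/6,204.7,P[2]-.0735,s); print((W.T@(t-P)).round(4))
```

```text
[ 0.49958336 -0.36405186  0.074     ] [-0.0015  0.1008  0.001 ]
[ 0.49967813 -0.36510841  0.074     ] [-1.700e-03  1.008e-01 -1.000e-04]
(206, 222) [-0.0163  0.1008  0.0147]
(414, 222) [0.0129 0.1008 0.0147]
(206, 423) [-0.0169  0.1009 -0.0156]
(414, 423) [ 0.0135  0.1009 -0.0156]
[-0.0009  0.0735 -0.0001]
```

Request:
carry_out:
  plan:
    - [[-0.0008,0.012,0],[0,0,0],0.0]
    - [[0,0.018,0],[0,0,0],0.0]
    - [[0,0.018,0],[0,0,0],0.0]
    - [[0,0.018,0],[0,0,0],0.0]
    - [[0,0.012,0],[0,0,0],0.0]
    - [[0,0.006,0],[0,0,0],0.0]
    - [[0,0.003,0],[0,0,0],0.0]
    - [[0,0,0],[0,0,0],0.0]

```text
time_s: 12.12
position: [0.5004, -0.3647, 0.0876]
tool_rot: [[0.975, 0.0, -0.223], [0.223, -0.0, 0.975], [0.0, -1.0, -0.0]]
ft_force: [0.2, -0.4, 0.2]
grip_width: 0.0151
```

Request:
carry_out:
  plan:
    - [[0,0.0015,0],[0,0,0],0.0]
    - [[0,0.0005,0],[0,0,0],0.0]
    - [[0,0,0],[0,0,0],0.0]
    - [[0,0,0],[0,0,0],0.05]
    - [[0,0,0],[0,0,0],0.05]
    - [[0,0,0],[0,0,0],0.05]
    - [[0,-0.02,0],[0,0,0],0.05]
    - [[0,-0.04,0],[0,0,0],0.05]

```text
time_s: 13.12
position: [0.4998, -0.3641, 0.1446]
tool_rot: [[0.975, -0.003, -0.223], [0.223, 0.003, 0.975], [-0.002, -1.0, 0.003]]
ft_force: [0.5, -0.1, 0.5]
grip_width: 0.0498
```

Request:
carry_out:
  plan:
    - [[0,-0.06,0],[0,0,0],0.05]
    - [[0,-0.06,0],[0,0,0],0.05]
    - [[0.0,0,0.03],[0,0,0],0.05]

```text
time_s: 13.5
position: [0.4946, -0.3372, 0.27]
tool_rot: [[0.975, 0.007, -0.222], [0.222, -0.007, 0.975], [0.005, -1.0, -0.009]]
ft_force: [0.3, 0.9, -1.4]
grip_width: 0.0499
```

Run:
```python
from rig import env
from h import *
p2,_=snap(env,"side","side9")
p,s=snap(env,"wrist","wrist10"); print(s['time_s'],s['position'],s['tool_rot'].round(3))
a=cv2.resize(p2["image"][205:290,220:330][:,:,::-1],(400,310)); b=cv2.resize(p["image"][:,:,::-1],(400,310))
cv2.imwrite("pics/c11.png",np.hstack([a,b]))
```

```text
13.55 [ 0.49353768 -0.3326265   0.26798664] [[ 0.975  0.003 -0.224]
 [ 0.224 -0.002  0.975]
 [ 0.003 -1.    -0.003]]
```

View pics/c11.png

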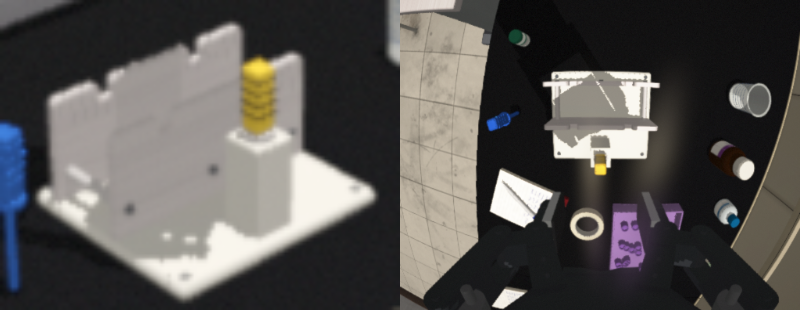

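Run:
```python
from h import *
p,s=load("wrist10")
cv2.imwrite("pics/c12.png",cv2.resize(p["image"][75:210,165:345][:,:,::-1],None,fx=4.44,fy=4.44,interpolation=cv2.INTER_CUBIC))
```

```text
(no output)
```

View pics/c12.png

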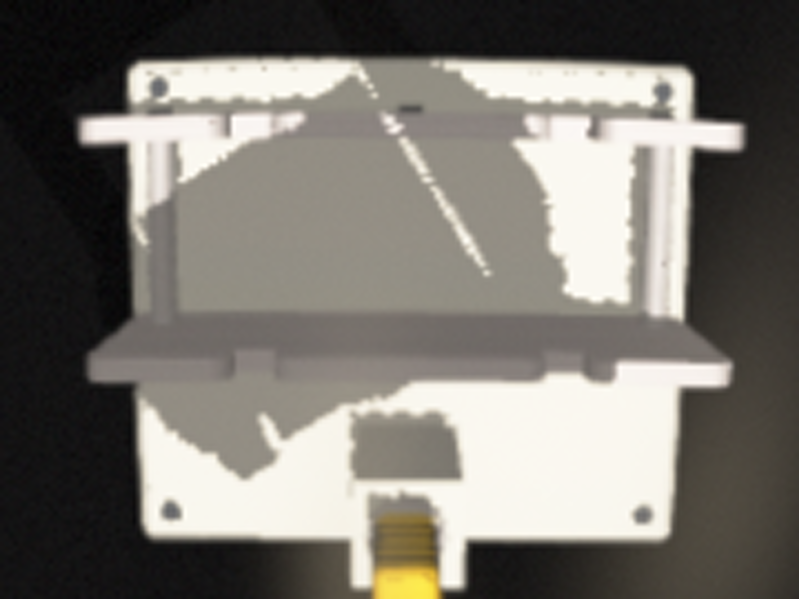

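```bash
cat > stand.py <<'E'
from h import *
p,s=load("wrist10")
g=lambda u,v,z: onz(p,165+u/4.44,75+v/4.44,z,s)
print("cheek ends");
A=[g(80,130,.086),g(742,134,.086),g(88,372,.086),g(731,374,.086)]
for a in A: print(a.round(4))
print("len",np.linalg.norm(A[1]-A[0]),np.linalg.norm(A[3]-A[2]))
for a,b in [(0,1),(2,3)]:
    d=A[b]-A[a]; print(np.degrees(np.arctan2(d[1],d[0])))
c=np.mean(A,0); print("centre by ends",c)
S=[g(250,126,.074),g(570,128,.074),g(255,363,.074),g(565,365,.074)]
for a in S: print("slot",a.round(4))
print("near",(S[0]+S[2])/2,"far",(S[1]+S[3])/2,np.linalg.norm(S[0]+S[2]-S[1]-S[3])/2)
B=[g(132,62,.01),g(692,68,.01),g(146,536,.01),g(669,540,.01)]
print("plate ctr",np.mean(B,0),np.linalg.norm(B[1]-B[0]),np.linalg.norm(B[3]-B[2]),np.linalg.norm(B[2]-B[0]))
for a,b in [(0,1),(2,3)]:
    d=B[b]-B[a]; print(np.degrees(np.arctan2(d[1],d[0])))
y=np.array([-np.sin(np.radians(12.7)),np.cos(np.radians(12.7)),0]); print("origin by plate",np.mean(B,0)+.026*y)
E
python3 stand.py
```

```text
cheek ends
[ 0.3969 -0.2772  0.086 ]
[ 0.556  -0.2417  0.086 ]
[ 0.41   -0.3371  0.086 ]
[ 0.5695 -0.3011  0.086 ]
len 0.16297203330538756 0.1634800623442996
12.599274721360386
12.730217405029768
centre by ends [ 0.48309561 -0.28927555  0.086     ]
slot [ 0.437  -0.2687  0.074 ]
slot [ 0.5155 -0.2512  0.074 ]
slot [ 0.4508 -0.3285  0.074 ]
slot [ 0.5293 -0.311   0.074 ]
near [ 0.44390542 -0.29860457  0.074     ] far [ 0.52238637 -0.28112298  0.074     ] 0.08040438248025644
plate ctr [ 0.48890827 -0.31426312  0.01      ] 0.16843032072808614 0.16923731069195316 0.1501705320480874
12.342785305723632
12.432371693414249
origin by plate [ 0.48319227 -0.28889922  0.01      ]
```

Request:
carry_out:
  plan:
    - [[0.0251,-0.004,0.0497],[0,0,0],0.04]
    - [[0.0251,-0.004,0.0497],[0,0,0],0.04]
    - [[0.0251,-0.004,0.0497],[0,0,0],0.04]
    - [[0.0251,-0.004,0.0497],[0,0,0],0.04]
    - [[0.0251,-0.004,0.0497],[0,0,0],0.04]
    - [[0.0251,-0.004,0.0497],[0,0,0],0.04]
    - [[0.0251,-0.004,0.0497],[0,0,0],0.04]
    - [[0.0251,-0.004,0.0497],[0,0,0],0.04]

```text
time_s: 14.6
position: [0.6011, 0.0985, 0.2968]
tool_rot: [[0.975, -0.001, -0.223], [0.223, -0.0, 0.975], [-0.001, -1.0, 0.0]]
ft_force: [0.7, -0.3, 0.6]
grip_width: 0.0398
```

Request:
carry_out:
  plan:
    - [[0,0,0],[0,0,0],0.04]
    - [[0,0,0],[0,0,0],0.04]
    - [[0,0,0],[0,0,0],0.04]

```text
time_s: 14.98
position: [0.6006, 0.0957, 0.2971]
tool_rot: [[0.975, -0.001, -0.221], [0.221, -0.0, 0.975], [-0.001, -1.0, -0.0]]
ft_force: [0.2, -0.1, 0.8]
grip_width: 0.0401
```

Run:
```python
from rig import env
from h import *
p,s=snap(env,"wrist","wrist11"); print(s['time_s'],s['position'],s['tool_rot'].round(3),s['q'])
snap(env,"scene","scene11")
```

```text
14.975 [0.60064909 0.09566773 0.29708125] [[ 0.975 -0.001 -0.221]
 [ 0.221 -0.     0.975]
 [-0.001 -1.    -0.   ]] [-2.08387961e+00  2.60593357e+01  5.67082949e+01 -1.22058291e-02
  9.72661469e+01 -1.48814189e+01]
```

View pics/wrist11.png

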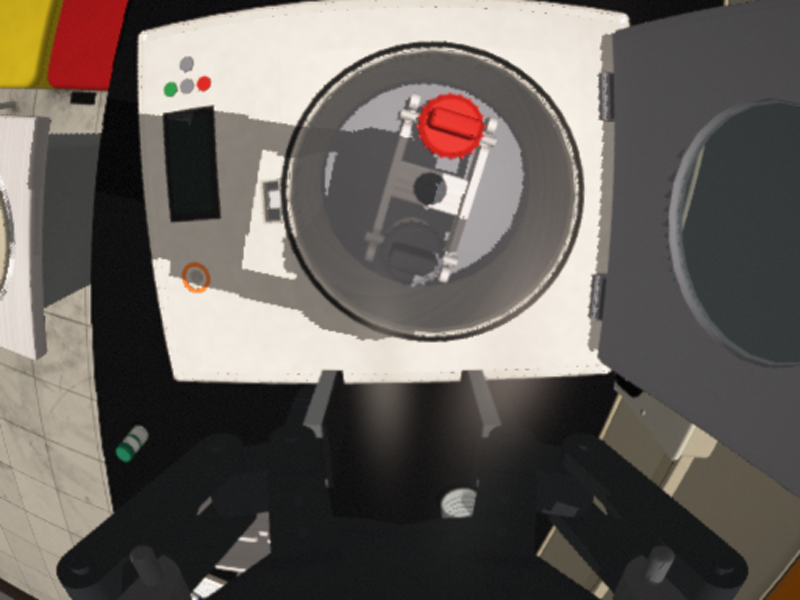

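View pics/scene11.png

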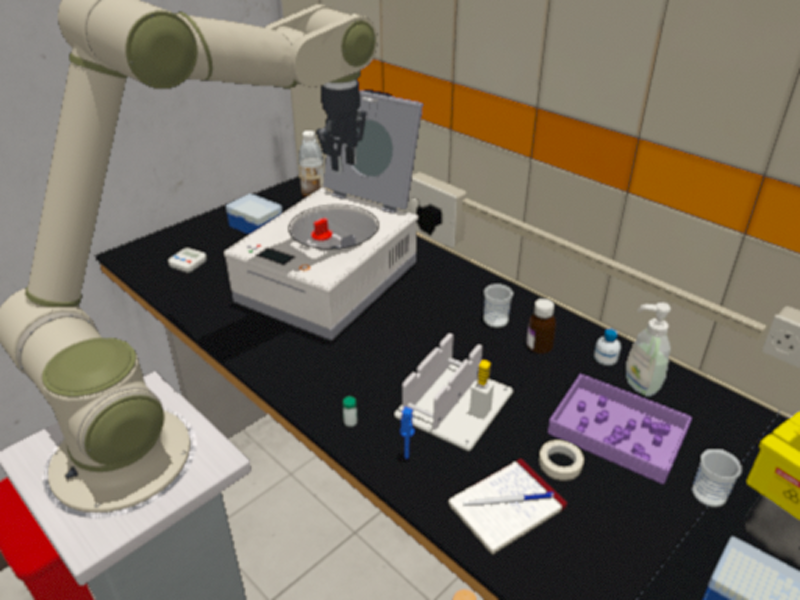

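Run:
```python
from h import *
p,s=load("wrist11")
c=p["image"][40:200,220:340][:,:,::-1]; cv2.imwrite("pics/c13.png",cv2.resize(c,None,fx=3.75*1.3,fy=3.75,interpolation=cv2.INTER_CUBIC)) if 0 else None
c=p["image"][45:125,250:330][:,:,::-1]; cv2.imwrite("pics/c13.png",cv2.resize(c,None,fx=7.5,fy=7.5,interpolation=cv2.INTER_CUBIC))
c=p["image"][115:195,225:305][:,:,::-1]; cv2.imwrite("pics/c14.png",cv2.convertScaleAbs(cv2.resize(c,None,fx=7.5,fy=7.5,interpolation=cv2.INTER_CUBIC),alpha=2))
```

```text
(no output)
```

View pics/c13.png

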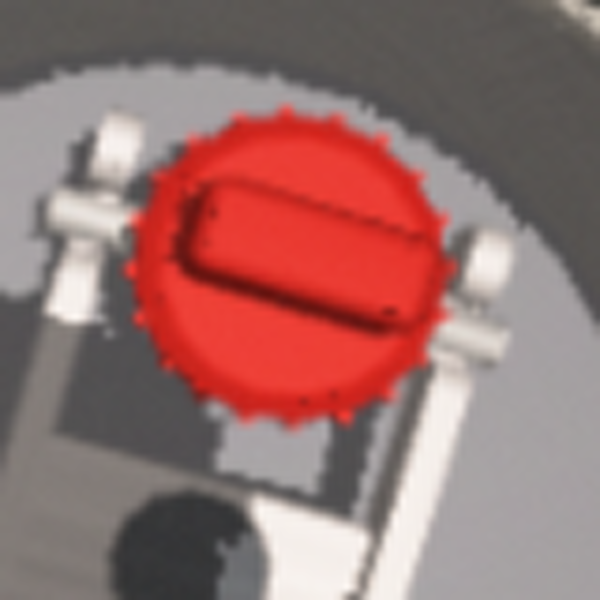

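View pics/c14.png

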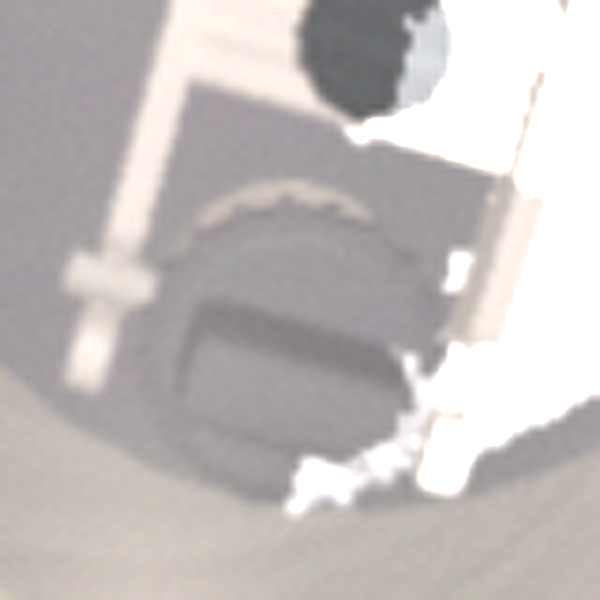

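Run:
```python
from h import *
p,s=load("wrist11");W=s['tool_rot'];P=s['position']
g=lambda u,v,z,o=(250,45): onz(p,o[0]+u/7.5,o[1]+v/7.5,z,s)
ang=lambda d: np.degrees(np.arctan2(d[1],d[0])).round(1)
a,b=g(48,215,.079),g(508,348,.079); print("trun",(a+b)/2,np.linalg.norm(b-a),ang(b-a))
print("cap",g(291,263,.098))
c=[g(215,185,.1325),g(445,240,.1325),g(410,325,.1325),g(200,268,.1325)]
print("bar",np.mean(c,0),ang(c[1]-c[0]),ang(c[2]-c[3]),np.linalg.norm(c[1]-c[0]),np.linalg.norm(c[3]-c[0]))
e=g(72,278,.079,(225,115)); 
print("grey left pin",e, "left-left", ang(a-e), np.linalg.norm(a-e), "hub?",g(375,45,.09,(225,115)))
gb=[g(200,318,.1325,(225,115)),g(395,375,.1325,(225,115)),g(185,420,.1325,(225,115)),g(395,460,.1325,(225,115))]
print("grey bar",np.mean(gb,0))
# bowl rim, z=.14
rim=np.array([(283,190),(583,190),(432,43),(432,341)])*.64
for q in rim: print(onz(p,*q,.14,s).round(4))
```

```text
trun [0.61202824 0.20154328 0.079     ] 0.07630984313415377 -2.3
cap [0.6113763  0.20278736 0.098     ]
bar [0.61170011 0.2018921  0.1325    ] 0.9 -1.1 0.03204359686277615 0.011688968871160095
grey left pin [0.56889749 0.10407027 0.079     ] left-left 87.1 0.0991221535590977 hub? [0.60753821 0.15280627 0.09      ]
grey bar [0.60475393 0.10496908 0.1325    ]
[0.5108 0.1355 0.14  ]
[0.7043 0.1817 0.14  ]
[0.5839 0.249  0.14  ]
[0.6302 0.0545 0.14  ]
```

Request:
carry_out:
  plan:
    - [[0.0172,0,0.0506],[0,0,0],0.034]
    - [[0.0172,0,0.0506],[0,0,0],0.034]
    - [[0,0,0],[0,-10.67,0],0.034]
    - [[0,0,0],[0,-10.67,0],0.034]
    - [[0,0,0],[0,-10.67,0],0.034]
    - [[0,0,0],[0,-10.67,0],0.034]
    - [[0,0,0],[0,-10.67,0],0.034]
    - [[0,0,0],[0,-10.67,0],0.034]

```text
time_s: 16.08
position: [0.6117, 0.2025, 0.2974]
tool_rot: [[0.221, -0.0, -0.975], [0.975, -0.0, 0.221], [-0.0, -1.0, -0.0]]
ft_force: [0.5, 0.1, -0.7]
grip_width: 0.0341
```

Request:
carry_out:
  plan:
    - [[0,0.03,0],[0,-10.67,0],0.034]
    - [[0,0.05,0],[0,0,0],0.034]
    - [[0,0.02,0],[0,0,0],0.034]
    - [[0,0,0],[0,0,0],0.034]
    - [[0,0,0],[0,0,0],0.034]

```text
time_s: 16.7
position: [0.6122, 0.203, 0.1988]
tool_rot: [[0.043, 0.002, -0.999], [0.999, 0.0, 0.043], [0.0, -1.0, -0.002]]
ft_force: [0.0, 0.0, 0.8]
grip_width: 0.0342
```

Run:
```python
from rig import env
from h import *
p,s=snap(env,"wrist","wrist12"); print(s['time_s'],s['position'],s['tool_rot'].round(3),s['q'].round(1),s['ft_force'])
```

```text
16.7 [0.61220154 0.20297818 0.19876576] [[ 0.043  0.002 -0.999]
 [ 0.999  0.     0.043]
 [ 0.    -1.    -0.002]] [  7.8  32.7  61.   -0.   86.1 -79.7] [0.01111845 0.02101935 0.76984064]
```

View pics/wrist12.png

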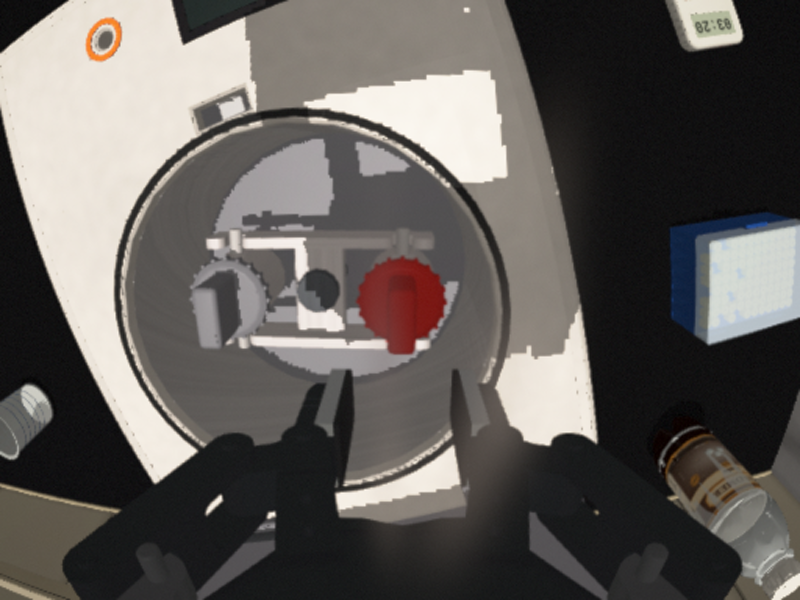

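Run:
```python
from h import *
p,s=load("wrist12");W=s['tool_rot'];P=s['position']
cv2.imwrite("pics/c15.png",cv2.resize(p["image"][140:240,205:305][:,:,::-1],None,fx=6,fy=6,interpolation=cv2.INTER_CUBIC))
```

```text
(no output)
```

View pics/c15.png

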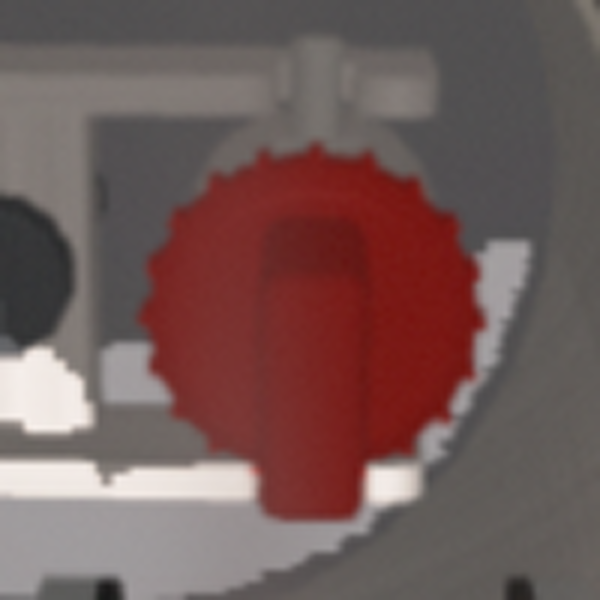

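Run:
```python
from h import *
p,s=load("wrist12");W=s['tool_rot'];P=s['position']; q,t=load("wrist11")
X,e=tri([ray(p,205+312/6,140+397/6,s),ray(q,292.4,79,t)]); print(X,e)
Y=onz(p,205+312/6,140+397/6,.1325,s); print(Y,W.T@(Y-P), W.T@(X-P))
print(W.T@(onz(p,205+315/6,140+312/6,.099,s)-P))
```

```text
[0.6125136  0.20260466 0.12476917] [np.float64(0.00015517191458068612), np.float64(0.00015517191458068645)]
[0.60966621 0.20286379 0.1325    ] [-0.00024837  0.06625986  0.00267619] [-0.0003887   0.073997   -0.00016238]
[0.00020562 0.09975936 0.00301648]
```

Request:
carry_out:
  plan:
    - [[0,0.02,0.0015],[0,0,0],0.034]
    - [[0,0.03,0],[0,0,0],0.034]
    - [[0,0.025,0],[0,0,0],0.034]
    - [[0,0.013,0],[0,0,0],0.034]
    - [[0,0.005,0],[0,0,0],0.034]
    - [[0,0,0],[0,0,0],0.034]
  force: 40

```text
time_s: 17.5
position: [0.6105, 0.2034, 0.1051]
tool_rot: [[0.042, 0.001, -0.999], [0.999, 0.0, 0.042], [0.0, -1.0, -0.001]]
ft_force: [0.4, 0.1, 0.1]
grip_width: 0.0343
```

Fingers are astride the bar with no contact, so I close on it.

Request:
carry_out:
  plan:
    - [[0,0,0],[0,0,0],0.0]
    - [[0,0,0],[0,0,0],0.0]
    - [[0,0,0],[0,0,0],0.0]
    - [[0,0,0],[0,0,0],0.0]
  force: 60

```text
time_s: 18.0
position: [0.6106, 0.2035, 0.1053]
tool_rot: [[0.042, 0.002, -0.999], [0.999, 0.0, 0.042], [0.0, -1.0, -0.002]]
ft_force: [0.4, -0.8, 7.1]
grip_width: 0.0131
```

Run:
```python
from rig import env
from h import *
p,s=snap(env,"wrist","wrist13"); print(s['time_s'],s['position'],s['grip_width'],s['ft_force'],s['wrist_torque'])
```

```text
18.0 [0.61057906 0.20348647 0.10527404] 0.013104396190617536 [ 0.43256859 -0.83799436  7.14028136] [0.03634979 0.02640792 0.01365583]
```

View pics/wrist13.png

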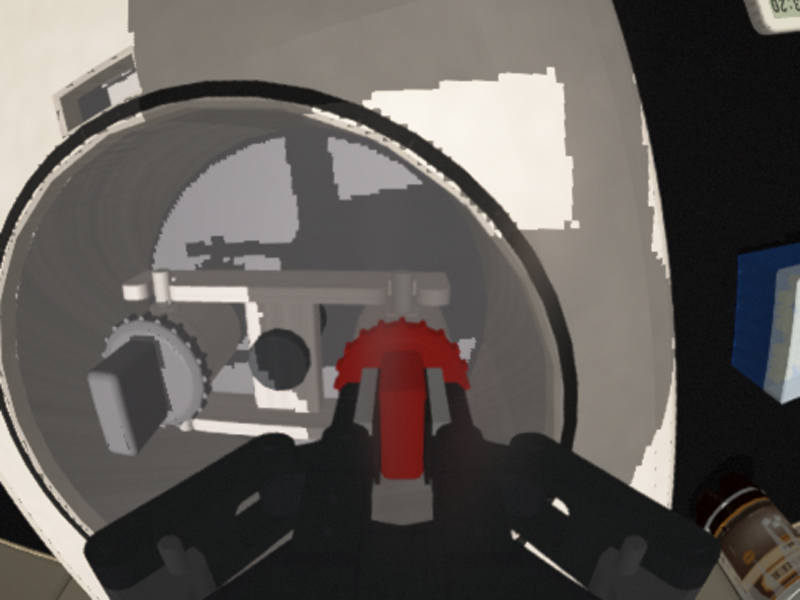

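Request:
carry_out:
  plan:
    - [[0,-0.006,0],[0,0,0],0.0]
    - [[0,-0.012,0],[0,0,0],0.0]
    - [[0,-0.02,0],[0,0,0],0.0]
    - [[0,-0.03,0],[0,0,0],0.0]
    - [[0,-0.035,0],[0,0,0],0.0]
    - [[0,-0.035,0],[0,0,0],0.0]
    - [[0,-0.022,0],[0,0,0],0.0]
    - [[0,0,0],[0,0,0],0.0]
  force: 80

```text
time_s: 19.05
position: [0.6104, 0.2034, 0.2662]
tool_rot: [[0.042, 0.004, -0.999], [0.999, 0.0, 0.042], [0.001, -1.0, -0.004]]
ft_force: [-0.4, 0.5, -3.1]
grip_width: 0.0128
```

Run:
```python
from rig import env
from h import *
p,s=snap(env,"side","side14"); print(s['time_s'],s['position'],s['grip_width'],s['ft_force'],s['q'].round(1))
```

```text
19.05 [0.61042069 0.20344525 0.26624574] 0.01278220492272933 [-0.3921153   0.45472525 -3.12248012] [  7.9  30.5  54.   -0.   95.3 -79.7]
```

View pics/side14.png

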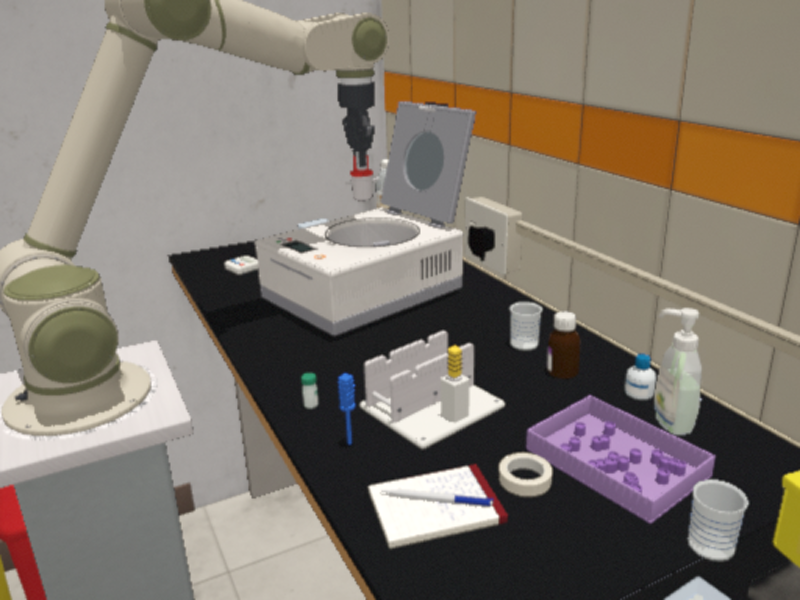

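Request:
carry_out:
  plan:
    - [[-0.03,0,0.0042],[0,0,0],0.0]
    - [[-0.045,0,0.0063],[0,0,0],0.0]
    - [[-0.05,0,0.007],[0,0,0],0.0]
    - [[-0.05,0,0.007],[0,0,0],0.0]
    - [[-0.05,0,0.007],[0,0,0],0.0]
    - [[-0.05,0,0.007],[0,0,0],0.0]
    - [[-0.05,0,0.007],[0,0,0],0.0]
    - [[-0.05,0,0.007],[0,0,0],0.0]

```text
time_s: 20.1
position: [0.5409, -0.1704, 0.2628]
tool_rot: [[0.042, -0.002, -0.999], [0.999, 0.001, 0.042], [0.001, -1.0, 0.002]]
ft_force: [1.4, -0.3, -1.2]
grip_width: 0.0125
```

Request:
carry_out:
  plan:
    - [[-0.05,0,0.007],[0,0,0],0.0]
    - [[-0.042,0,0.006],[0,0,0],0.0]
    - [[-0.02,0,0.0025],[0,0,0],0.0]
    - [[0,0,0],[0,8,0],0.0]
    - [[0,0,0],[0,10.5,0],0.0]
    - [[0,0,0],[0,10.5,0],0.0]
    - [[0,0,0],[0,10.5,0],0.0]
    - [[0,0,0],[0,10.5,0],0.0]

```text
time_s: 21.1
position: [0.5217, -0.2793, 0.2634]
tool_rot: [[0.796, -0.001, -0.606], [0.606, 0.001, 0.796], [-0.0, -1.0, 0.002]]
ft_force: [-0.5, 0.2, -1.8]
grip_width: 0.0127
```

Request:
carry_out:
  plan:
    - [[0,0,0],[0,10.5,0],0.0]
    - [[0,0,0],[0,9.5,0],0.0]
    - [[0,0,0],[0,5,0],0.0]
    - [[0,0.02,0],[0,0,0],0.0]
    - [[0,0.02,0],[0,0,0],0.0]
    - [[0,0.01,0],[0,0,0],0.0]
    - [[0,0,0],[0,0,0],0.0]
    - [[0,0,0],[0,0,0],0.0]

```text
time_s: 22.1
position: [0.5219, -0.2803, 0.215]
tool_rot: [[0.976, 0.001, -0.218], [0.218, -0.001, 0.976], [0.001, -1.0, -0.001]]
ft_force: [-0.2, 0.4, -1.6]
grip_width: 0.0126
```

Run:
```python
from rig import env
from h import *
p,s=snap(env,"wrist","wrist15"); print(s['time_s'],s['position'],s['tool_rot'].round(3),s['grip_width'],s['ft_force'],s['q'].round(1))
p,s=snap(env,"side","side15")
```

```text
22.1 [ 0.52194096 -0.280333    0.2150265 ] [[ 0.976  0.001 -0.218]
 [ 0.218 -0.001  0.976]
 [ 0.001 -1.    -0.001]] 0.012584957229805092 [-0.20436525  0.44796287 -1.55942231] [-39.7  26.7  69.    0.   84.2 -52.3]
```

View pics/wrist15.png

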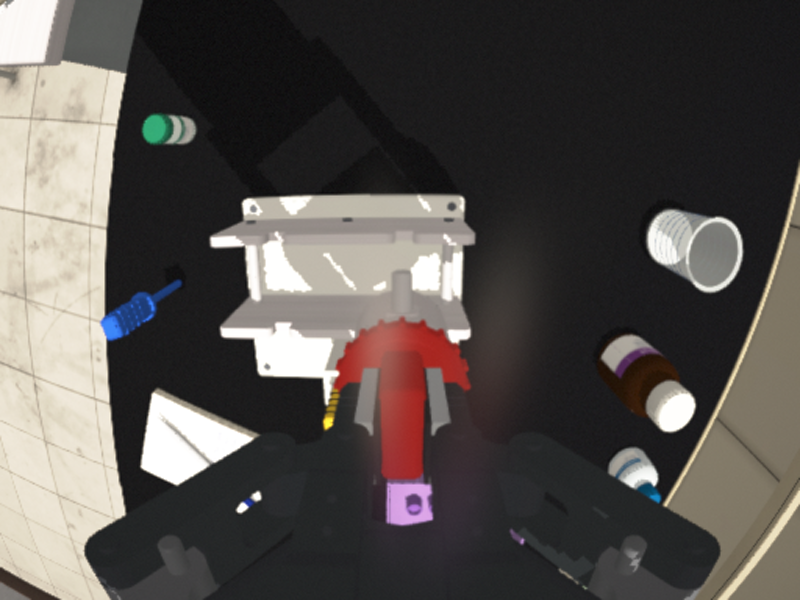

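View pics/side15.png

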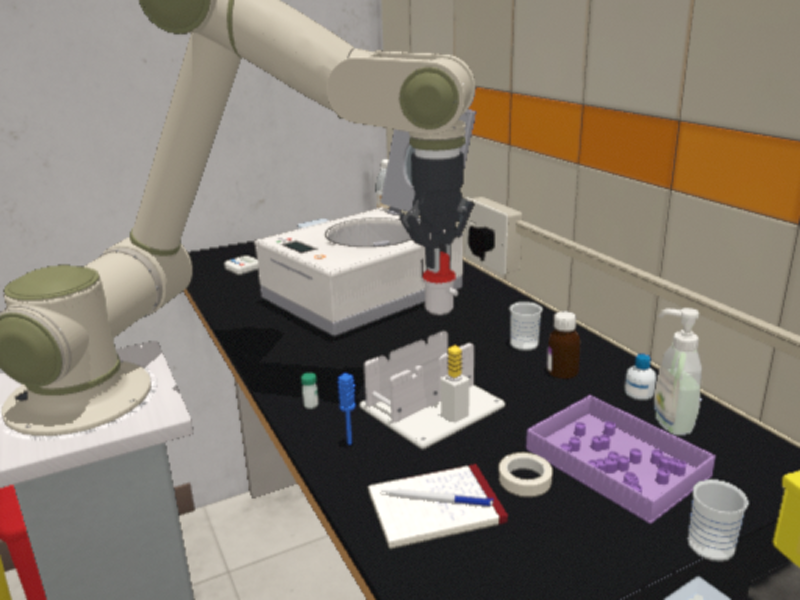

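Run:
```python
from h import *
p,s=load("wrist15");W=s['tool_rot'];P=s['position']
cv2.imwrite("pics/c16.png",cv2.resize(p["image"][115:250,195:320][:,:,::-1],None,fx=4.44,fy=4.44,interpolation=cv2.INTER_CUBIC))
d=lambda x,z,y: P+W@np.array([x,y,z])
for dz in (0,.0015,.003): print(dz,((proj(p,d(0,.038+dz,.0273),s)-[195,115])*4.44).round(1),((proj(p,d(0,.017+dz,-.0272),s)-[195,115])*4.44).round(1))
print(((proj(p,np.array([[.522+.0305*-.218,-.2803+.0305*.976,.086],[.522+.0305*.218,-.2803-.0305*.976,.086]]),s)-[195,115])*4.44).round(1))
```

```text
0 [[285.4 248. ]] [[288.5 590.2]]
0.0015 [[285.4 236.9]] [[288.5 576.8]]
0.003 [[285.4 225.7]] [[288.6 563.2]]
[[282.  166.3]
 [281.6 439.9]]
```

View pics/c16.png

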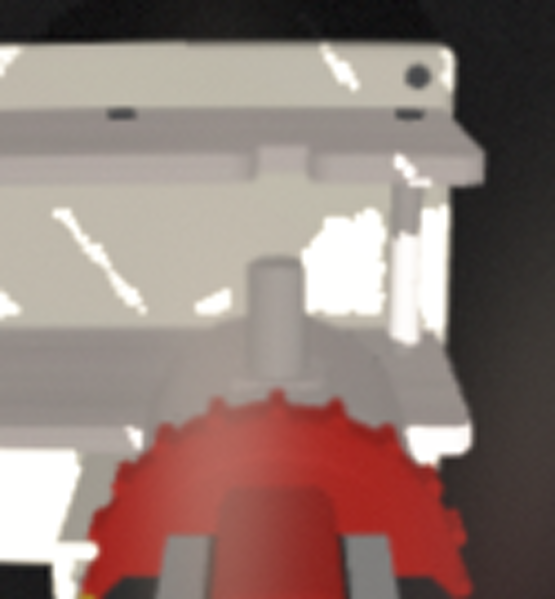

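```bash
python3 - <<'E'
from h import *
p,s=load("wrist15");W=s['tool_rot'];P=s['position']
g=lambda u,v,z: (W.T@(onz(p,195+u/4.44,115+v/4.44,z,s)-P)).round(4)
print("slot L floor",g(280,148,.074),"mouth",g(280,168,.086), "cheek inner-top edge",g(280,182,.086),"outer top edge?",g(280,152,.086))
print("near-cheek inner? edge at v430/450",g(440,428,.086),g(440,452,.086))
z=P[2]-.0273
print("trunnion end",g(276,258,z-.004),g(276,258,z), "root",g(276,380,z))
d=lambda x,zz,y: P+W@np.array([x,y,zz])
o=np.array([195,115]);
print("disc bottom pred",((proj(p,np.array([d(0,.038,.0313),d(0,.038,.0233)]),s)-o)*4.44).round(1))
print("bar ends pred 800px",(proj(p,np.array([d(0,.017,-.0272),d(0,-.017,-.0272),d(0,.017,.0038)]),s)/.64).round(1))
print("cap rim front pred", ((proj(p,np.array([d(0,.024,.0038),d(0,.024,.012)]),s)-o)*4.44).round(1))
E
python3 - <<'E'
import sys; sys.path.insert(0,'.')
import os; os.chdir('.')
from h import *
p,s=load("wrist15")
cv2.imwrite("pics/c17.png",cv2.resize(p["image"][200:320,205:310][:,:,::-1],None,fx=5,fy=5,interpolation=cv2.INTER_CUBIC))
E
```

```text
slot L floor [-0.0004  0.141   0.0325] mouth [-0.0004  0.129   0.0303] cheek inner-top edge [-0.0004  0.129   0.0273] outer top edge? [-0.0004  0.129   0.0337]
near-cheek inner? edge at v430/450 [ 0.035   0.1291 -0.0277] [ 0.0353  0.1291 -0.0334]
trunnion end [-0.0012  0.0313  0.0356] [-0.0012  0.0273  0.0366] root [-0.0012  0.0273  0.0196]
disc bottom pred [[285.2 240.9]
 [285.6 255.3]]
bar ends pred 800px [[406.2 387.4]
 [405.7 480.9]
 [405.4 343.7]]
cap rim front pred [[286.4 411.4]
 [286.  387.8]]
```

View pics/c17.png

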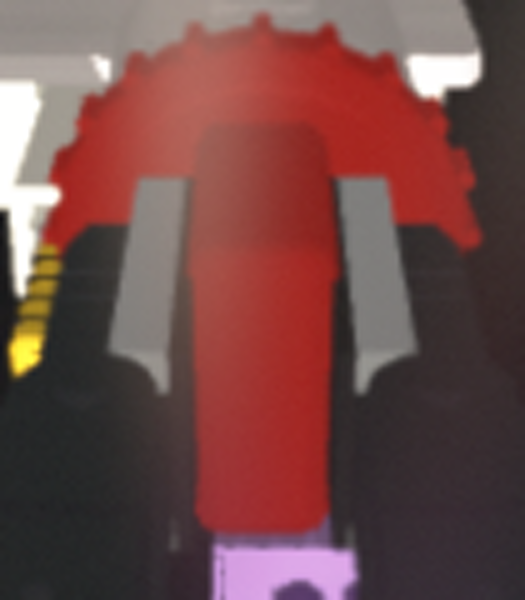

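Request:
carry_out:
  plan:
    - [[0.0008,0.015,0.0003],[0,0,0],0.0]
    - [[0,0.02,0],[0,0,0],0.0]
    - [[0,0.018,0],[0,0,0],0.0]
    - [[0,0.015,0],[0,0,0],0.0]
    - [[0,0.012,0],[0,0,0],0.0]
    - [[0,0.008,0],[0,0,0],0.0]
    - [[0,0,0],[0,0,0],0.0]
    - [[0,0,0],[0,0,0],0.0]

```text
time_s: 23.2
position: [0.5226, -0.28, 0.1269]
tool_rot: [[0.976, 0.001, -0.218], [0.218, -0.001, 0.976], [0.001, -1.0, -0.001]]
ft_force: [0.8, 0.4, -1.4]
grip_width: 0.0125
```

Run:
```python
from rig import env
from h import *
p,s=snap(env,"wrist","wrist16"); print(s['time_s'],s['position'],s['tool_rot'].round(3),s['grip_width'],s['ft_force'])
cv2.imwrite("pics/c18.png",cv2.resize(p["image"][115:250,195:320][:,:,::-1],None,fx=4.44,fy=4.44,interpolation=cv2.INTER_CUBIC))
q,_=snap(env,"side","side16")
cv2.imwrite("pics/c19.png",cv2.resize(q["image"][170:290,220:330][:,:,::-1],None,fx=5,fy=5,interpolation=cv2.INTER_CUBIC))
```

```text
23.2 [ 0.52257486 -0.280048    0.12686522] [[ 0.976  0.001 -0.218]
 [ 0.218 -0.001  0.976]
 [ 0.001 -1.    -0.001]] 0.01250410085992729 [ 0.76525864  0.38944167 -1.4367724 ]
```

View pics/c18.png

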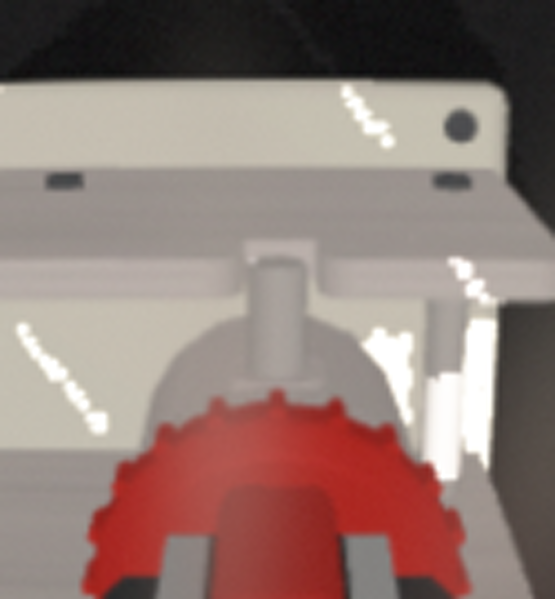

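View pics/c19.png

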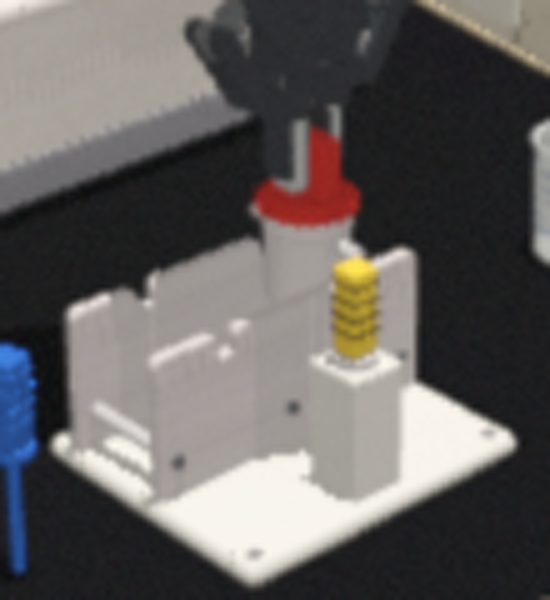

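Request:
carry_out:
  plan:
    - [[0.0005,0.004,0],[0,0,0],0.0]
    - [[0,0.005,0],[0,0,0],0.0]
    - [[0,0.005,0],[0,0,0],0.0]
    - [[0,0.003,0],[0,0,0],0.0]
    - [[0,0.002,0],[0,0,0],0.0]
    - [[0,0,0],[0,0,0],0.0]

```text
time_s: 24.05
position: [0.5228, -0.2797, 0.1072]
tool_rot: [[0.976, -0.0, -0.218], [0.218, 0.0, 0.976], [-0.0, -1.0, 0.0]]
ft_force: [0.1, -0.1, -2.2]
grip_width: 0.0126
```

Request:
carry_out:
  plan:
    - [[0,0.001,0],[0,0,0],0.0]
    - [[0,0.001,0],[0,0,0],0.0]
    - [[0,0,0],[0,0,0],0.0]

```text
time_s: 24.42
position: [0.5229, -0.2798, 0.1056]
tool_rot: [[0.976, 0.0, -0.218], [0.218, -0.0, 0.976], [0.0, -1.0, -0.0]]
ft_force: [-0.2, 0.1, -0.8]
grip_width: 0.0127
```

Request:
carry_out:
  plan:
    - [[0,0.0007,0],[0,0,0],0.0]
    - [[0,0,0],[0,0,0],0.0]
    - [[0,0,0],[0,0,0],0.0]

```text
time_s: 24.8
position: [0.523, -0.2798, 0.1054]
tool_rot: [[0.976, 0.001, -0.218], [0.218, -0.001, 0.976], [0.001, -1.0, -0.001]]
ft_force: [-1.7, 1.3, 4.9]
grip_width: 0.0127
```

Run:
```python
from rig import env
from h import *
p,s=snap(env,"wrist","wrist17"); print(s['time_s'],s['position'],s['grip_width'],s['ft_force'])
a=cv2.resize(p["image"][115:250,195:320][:,:,::-1],(400,432))
q,_=snap(env,"side","side17")
cv2.imwrite("pics/c20.png",np.hstack([a,cv2.resize(q["image"][170:290,220:330][:,:,::-1],(396,432))]))
```

```text
24.8 [ 0.52295269 -0.27981402  0.1054002 ] 0.012720041700280866 [-1.66476138  1.33232306  4.92475403]
```

View pics/c20.png

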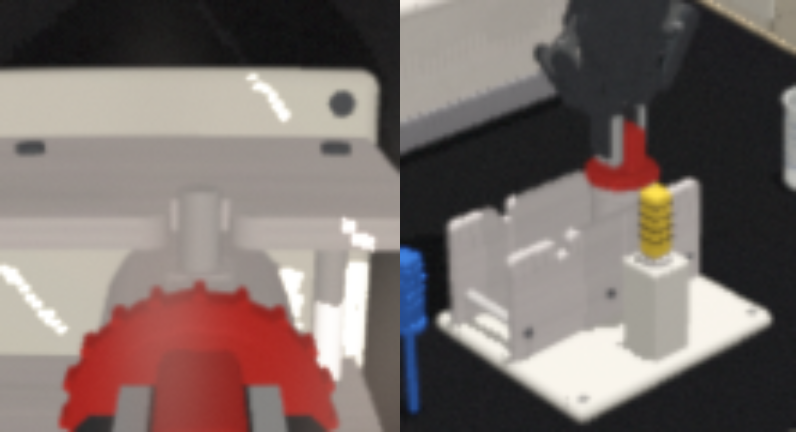

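Request:
carry_out:
  plan:
    - [[0,0,0],[0,0,0],0.016]
    - [[0,0,0],[0,0,0],0.022]
    - [[0,0,0],[0,0,0],0.034]
    - [[0,0,0],[0,0,0],0.034]
    - [[0,-0.01,0],[0,0,0],0.034]
    - [[0,-0.02,0],[0,0,0],0.034]
    - [[0,-0.035,0],[0,0,0],0.034]
    - [[0,-0.05,0],[0,0,0],0.034]

```text
time_s: 25.9
position: [0.5224, -0.2794, 0.2206]
tool_rot: [[0.976, -0.001, -0.218], [0.218, 0.001, 0.976], [-0.001, -1.0, 0.001]]
ft_force: [0.7, -0.4, -1.0]
grip_width: 0.0342
```

Request:
carry_out:
  plan:
    - [[0,-0.05,0.02],[0,0,0],0.034]
    - [[0,0,0.02],[0,0,0],0.034]
    - [[0,0,-0.05],[0,0,0],0.034]
    - [[0,0,-0.05],[0,0,0],0.034]
    - [[0,0,0],[0,0,0],0.034]
    - [[0,0,0],[0,0,0],0.034]

```text
time_s: 26.65
position: [0.5357, -0.3376, 0.2691]
tool_rot: [[0.976, -0.001, -0.218], [0.218, 0.001, 0.976], [-0.001, -1.0, 0.001]]
ft_force: [0.2, 0.1, 0.8]
grip_width: 0.0335
```

Run:
```python
from rig import env
from h import *
p,s=snap(env,"wrist","wrist18"); print(s['time_s'],s['position'],s['tool_rot'].round(3),s['ft_force'])
q,_=snap(env,"side","side18"); snap(env,"scene","scene18")
cv2.imwrite("pics/c21.png",cv2.resize(q["image"][190:290,215:330][:,:,::-1],None,fx=6,fy=6,interpolation=cv2.INTER_CUBIC))
```

```text
26.65 [ 0.53573214 -0.33762429  0.26910868] [[ 0.976 -0.001 -0.218]
 [ 0.218  0.001  0.976]
 [-0.001 -1.     0.001]] [0.19578797 0.14090086 0.75752067]
```

View pics/wrist18.png

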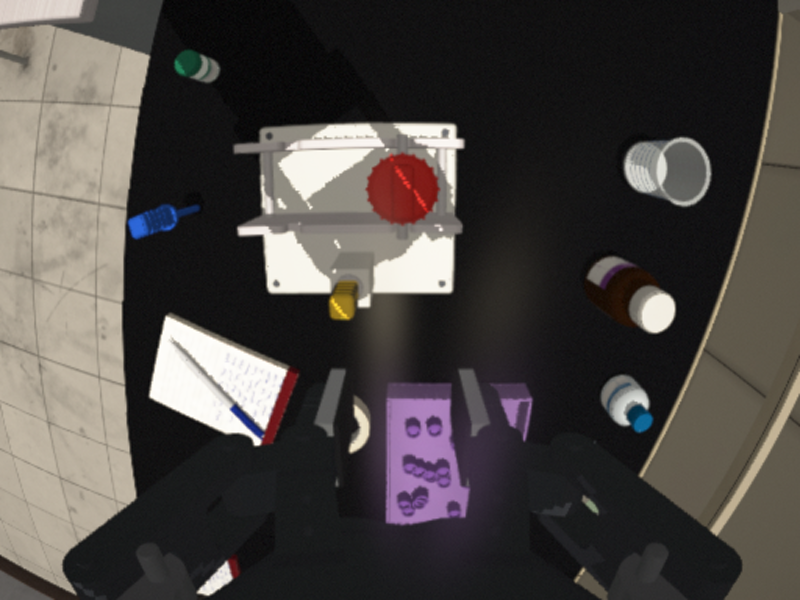

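View pics/c21.png

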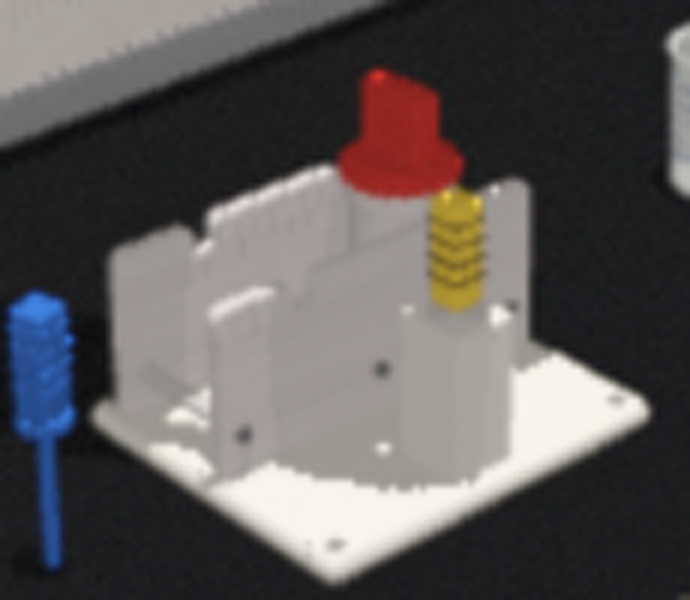

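View pics/scene18.png

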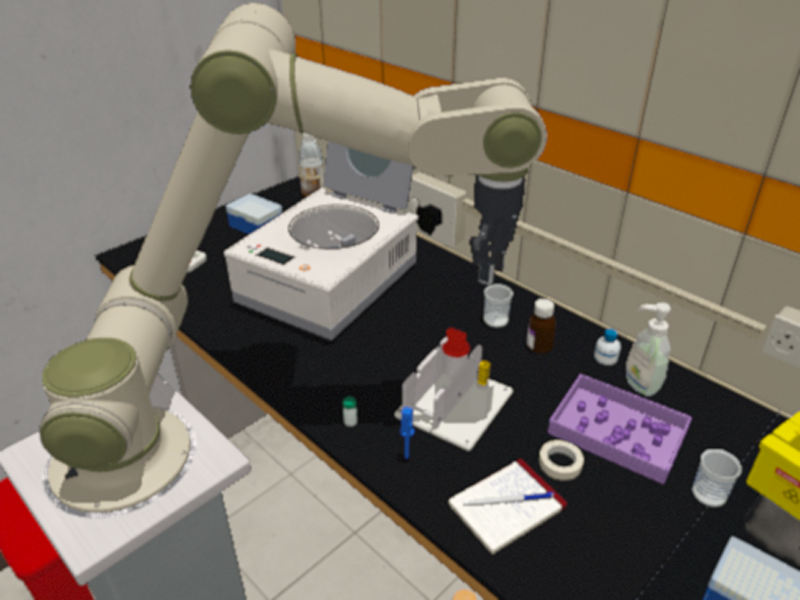

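Run:
```python
from h import *
p,s=load("wrist18")
cv2.imwrite("pics/c22.png",cv2.convertScaleAbs(cv2.resize(p["image"][70:210,140:310][:,:,::-1],None,fx=4.5,fy=4.2,interpolation=cv2.INTER_CUBIC),alpha=1.3))
q,_=load("scene18"); q0,_=load("scene11")
c=lambda q:cv2.resize(q["image"][110:190,165:265][:,:,::-1],(400,320),interpolation=cv2.INTER_CUBIC)
cv2.imwrite("pics/c23.png",np.hstack([c(q0),c(q)]))
```

```text
(no output)
```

View pics/c22.png

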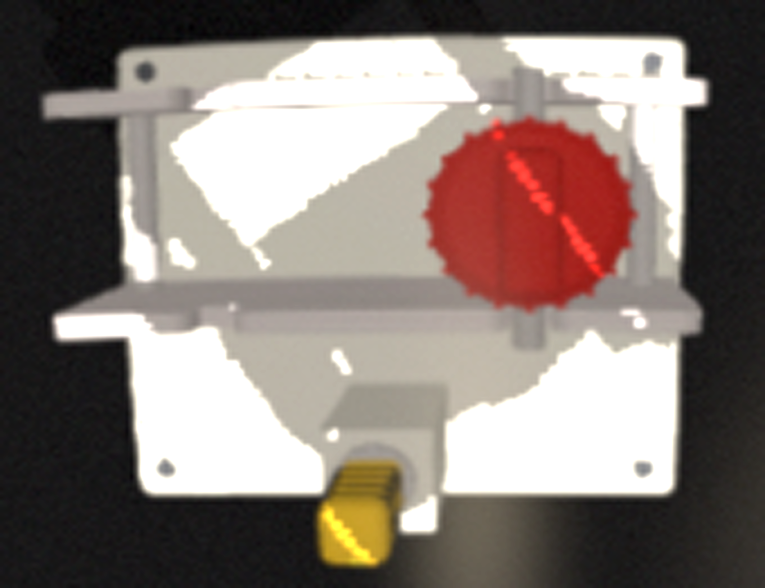

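View pics/c23.png

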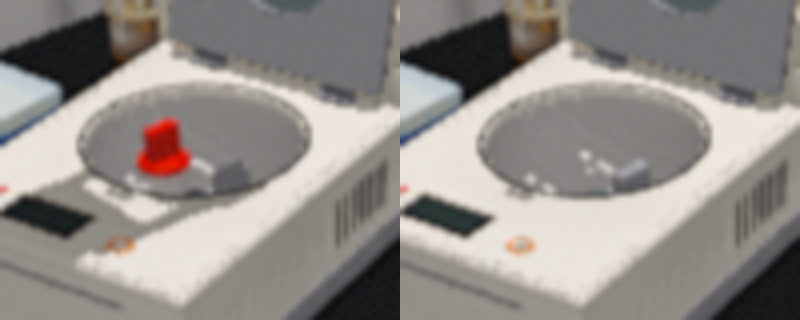

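Run:
```python
from rig import env
from h import *
p,s=load("wrist18")
g=lambda u,v,z: onz(p,140+u/4.5,70+v/4.2,z,s)
a,b=g(528,346,.078),g(528,70,.078); d=b-a
print((a+b)/2,np.linalg.norm(d),np.degrees(np.arctan2(d[1],d[0]))-90, "bay est",[.5222,-.2805])
print("cap",g(530,215,.097))
# height of bar top from side + wrist
q,_=load("side18")
X,e=tri([ray(p,140+528/4.5,70+184/4.2,s),ray(q,215+400/6,190+86/6)]); print("bar top",X,e)
env.close_job(); print("closed",env.observe()['time_s'])
```

```text
[ 0.52216146 -0.2823773   0.078     ] 0.074130585324673 12.579710893938227 bay est [0.5222, -0.2805]
cap [ 0.52267393 -0.28251545  0.097     ]
bar top [ 0.52332455 -0.27535379  0.12694322] [np.float64(0.0035436913107905997), np.float64(0.0035436913107907368)]
the job is handed in; nothing more can be done
the job is handed in; nothing more can be done
```

I finished every step and handed the job in at about 27 s of the 67 s allowed. The hand-in reports no verdict, so the results below are from my own pictures and readings.

**What I did**
- **Latch:** I pushed the yellow pin down the orange-ringed hole. The latch let go with the tip about 58–59 mm down at about 5 N, and the lid swung wide open.
- **Pin:** I put it back upright in its socket on the stand. The later pictures show its collar on the post.
- **Red bucket:** I lifted it out upright and lowered it into the far bay, with about 7 N of contact force. Then I let go and backed the gripper away.

**Last checks**
- **Bucket in the bay:** both trunnions sit in their slots. The wrist camera puts the bucket's centre about 2 mm from the bay point, with its axis at 12.6°, the same as the stand. The arm's height at contact was 0.1054 m, against 0.1053 m when I gripped the bucket in the rotor.
- **Everything else:** the grey bucket is upright in its rotor slot and the lid is wide open. The bottle, beaker, vial and blue look-alike pin appear unmoved; I checked these by eye only.

**One reading that disagreed:** triangulating the top of the grip bar gave 0.127 m, where a seated bucket should read 0.1325 m. The two camera rays missed each other by 3.5 mm each, and a similar two-view check in the rotor read 0.125 m. I put this down to picking the pixel on a rounded bar. I trusted the contact height and the trunnion view instead.

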